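Put the bread stamp away and close the bakery drawer

ROBOT

A 6-joint arm with a two-finger parallel gripper is mounted at the origin on the work surface. World frame = base frame: x ahead of the robot, y to its left, z up, the work surface at z = 0. Lengths are in m, angles in rad, forces in N, time in s.
With the tool pointing down it reaches from about 0.4 to 0.825 m from the base axis. Payload 7 kg.
Tool frame: the origin (TCP) lies at the centre of the arm's flange, where the gripper is bolted on; the fingertips stand 178 mm ahead of it and the grasp point (between the pads) lies 159 mm ahead of it; x points along the fingers, y is the direction in which the jaws open and shut, and the axes are right-handed (so a half turn about x gives the same grasp; the last joint's range is limited). The gripper opens to 88 mm and grips with 3 to 60 N. Pads are 19 mm wide; open, the fingers measure 130 mm over their backs; the gripper's body (78 mm by 193 mm) begins 47 mm behind the grasp point.
Start: joints at [1.587, 0.359, 0.012, 0, -1.224, -0.288], TCP at [0.181, 0.65, 0.405] pointing down, gripper open.
Joint ranges: [-3.07, 3.07], [-1.43, 2.12], [-1.02, 1.25], [-3.03, 1.67], [-3.05, -0], [-3.03, 3.03]. Speed limits (rad/s): [2.39, 2.39, 3.01, 3.14, 3.14, 3.14].

INTERFACE

Orientations are given as [roll, pitch, yaw] about the fixed x, y, z axes, in that order (R = Rz(yaw) Ry(pitch) Rx(roll)).
In Python, from station import status, viewer, arm gives the robot as it stands. The module is installed in compiled form; this text tells all that it offers.
- The arm moves only by the tool apply_moves, never from a script. Its argument "commands" is a list of rows, each an object of numbers: "dx", "dy", "dz": the shift along the world's x, y, z in mm; "spin": the turn about the world's z in degrees; "hand": the closure, from 0 (fully open) to 1 (shut). A call has exactly 5 rows; each row shifts and turns the commanded pose from where the row before left it; what a row does not reach is not made up. A row lasts 1/8 s, in which the tool goes at most 62.5 mm and 10.7 degrees, less where a joint would pass 70% of its speed; a pose out of reach is approached as far as the arm can. A call is refused whole if a number of a shift passes 62.5 or a number of a turn 10.7, either way. A call with a gripper value outside its range is refused whole. The fingers move at their own pace and stop on an object; "grip_force" is the grip in N (left out, the last holds). Time passes only in rows, so rows that do not move let the fingers close, or fill a call up. It gives the time, the measured TCP pose, the force and the opening at its end, in the units of the state.
- status.get_state(): the state, without advancing time (a new reading comes with each control period).
- viewer.grab_frame(name): name is "scene" or "side" or "wrist"; returns the picture (384x512x3 uint8, red, green, blue); there is no depth.
- viewer.camera_info(name): a dict with "fx", "fy", "cx", "cy" (pixels), "eye" and "attitude" of the camera in the world; the wrist camera has in their place "T_tool_cam" (4x4, takes a point from camera to tool coordinates, whose origin is the TCP and whose axes are the tool frame's). Camera axes: x right, y up, looking along -z (the intrinsics and any distortion apply to the point x, -y, -z); pixel columns grow to the right and rows downward; lengths in m; the calibration is good to about 2 mm. A picture is of the moment at which its call begins: read the wrist's pose just before it. camera_info takes no time and is no camera call.
- arm.job_done(): hands the job in, once; it reports no verdict.
The state is a dict: "t": time; "q": joint angles; "qd": joint speeds; "joint_efforts": joint torques, N m; "eef_pos": TCP position; "ee_rot": TCP orientation; "force": force on the tool from outside, world axes, zero at the start; "moment": the same for the moment, N m; "width": finger opening in m.
Only numpy, scipy, OpenCV 4.12 (cv2) and the standard library are available. Lean on these libraries where they do the work, as an engineer would, in place of code of your own. Each camera call takes 0.05 s, during which the arm holds its last target.

TASK

Put the big bread stamp, the one with the eight-sided head, away: pull the steel unit's drawer right open, lay the stamp on its side in the empty long compartment at the front of the drawer, and push the drawer fully home until its catch holds it shut. The stamp is too tall to go in standing and the compartment too tight for a slanted hand, so first lay it down on its side on the counter, let go, and take it again from above. Never let the stamp topple or drop, do not slam the drawer, and leave the other things where they are.

Things in the scene. Friction and masses are not known exactly. Their poses are not given: they have to be found in the camera images.
- stamp: The big wooden bread stamp, loose, about 0.3 kg, 118 mm long, standing on its pins at the start, on one of three spots at the right that it shares by lot with the small stamp and the jar. Origin at the pin tips; own z runs from the pins to the handle's end: pins to 6 mm, eight-sided head 56 mm across flats (flats face own x, y and the diagonals) to 50 mm, then a round handle 28 mm thick.
- stamp_grip (a point): Point on the big stamp's axis in the middle of the handle, 85 mm from the pin tips; axes as the stamp's. The taper above the head ends at 58 mm; the handle is straight from there to 112 mm.
- stamp_middle (a point): Point on the big stamp's axis halfway along its length, 59 mm from the pin tips; axes as the stamp's. The centre of mass is 35 mm from the pin tips: laid on a flat of its head the stamp rests stably, axis level 28 mm above the surface, handle free of it. The counter between the three spots and the drawer's way is empty (about 0.42 m ahead of the robot, 0.05 m to its right).
- unit: Low stainless steel drawer unit, fixed: 340 mm deep (own x), 300 mm wide (own y), 90 mm high. Origin under the middle of the closed front, at counter height; own -x is the way its one drawer slides out; position and yaw vary. A dough scale 63 mm high stands on its top, from 155 mm behind the front rearwards.
- unit_drawer (a joint): How far the drawer is out, m: 0 home, 0.175 at its outer stop; starts ajar, 0.03 to 0.07. Friction 1.5 N plus 9 N per m/s, mass 1.1 kg. Near home a spring roller resists with up to about 8 N from 16 mm to 7 mm out (a drawer let go there is pushed back out or hangs there); nearer than about 5 mm it draws the drawer in against the solid inner stop at 0 and keeps it there.
- drawer_handle (a point): Middle of the drawer's handle, moving with it: a round bar 10 mm thick and 120 mm long along the unit's y, 60 mm above the counter, 40 mm in front of the front panel, on a post at each end. The panel is 12 mm thick, its top 88 mm above the counter. Axes as the unit's.
- long_bay (a point): Centre of the floor of the empty long compartment, moving with the drawer; floor 18 mm above the counter, axes as the unit's; 120 mm in x, 145 mm in y, right behind the front panel (outside face 72 mm in front of this point). Dividers up to 68 mm, right drawer side up to 75 mm above the counter. A shorter compartment at +y holds brass weights. Clear of the unit only with the drawer out over 120 mm.
- small_stamp: A small round bread stamp standing on its pins, 76 mm high, 48 mm across: not the one to put away, leave it. Origin at the pin tips.
- seed_jar: Glass jar with a steel lid, 60 mm across, 85 mm high, standing; leave it. Origin under its centre.
- rolling_pin: Wooden rolling pin lying along its own x, 280 mm long, 48 mm thick, on the left of the counter; leave it. Origin under its middle.
- bowl: Steel bowl, 130 mm across, 55 mm high, left of the drawer unit; leave it. Origin under its centre.
- scraper: Bench scraper lying flat, steel blade 130 mm wide with a 20 mm thick wooden handle, at the right near the robot; leave it.

How it is judged:
On the way, in this order (a step that is already met when the one before it is completed fails the run):
1. the big stamp lies on its side on the counter, let go and at rest (linear speed of stamp below 0.02 m/s and contact force between the fingers and stamp below 0.1 N and angle between stamp's own z axis and vertical between 1.4 and 1.75 rad and height (world z) of stamp_middle between 0.015 and 0.036 m), for 0.15 s.
2. the big stamp lies on its side in the long compartment, let go and at rest, with the drawer still out by more than 120 mm (x of stamp_middle in the frame of long_bay between -0.035 and 0.035 m and y of stamp_middle in the frame of long_bay between -0.04 and 0.04 m and z of stamp_middle in the frame of long_bay between 0.015 and 0.04 m and angle between stamp's own z axis and vertical between 1.4 and 1.75 rad and linear speed of stamp below 0.02 m/s and contact force between the fingers and stamp below 0.1 N and value of joint unit_drawer above 0.12 m), for 0.2 s.
At the end, for the whole second after the job is handed in: The drawer is home at its catch (less than 3 mm out) and stays there; the big stamp lies on its side inside the long compartment (axis within about 10 degrees of level, its middle within 35 mm front to back and 40 mm side to side of the compartment's centre), at rest and let go (value of joint unit_drawer below 0.003 m and x of stamp_middle in the frame of long_bay between -0.035 and 0.035 m and y of stamp_middle in the frame of long_bay between -0.04 and 0.04 m and z of stamp_middle in the frame of long_bay between 0.015 and 0.04 m and angle between stamp's own z axis and vertical between 1.4 and 1.75 rad and linear speed of stamp below 0.02 m/s and contact force between the fingers and stamp below 0.1 N); the robot touches nothing.
It fails at once if the big stamp falls, topples or is dropped: it moves faster than 0.5 m/s, or away from the long compartment turns faster than 6 rad/s, while the fingers do not touch it (contact force between the fingers and stamp below 0.05 N and (linear speed of stamp above 0.5 m/s or (angular speed of stamp above 6 rad/s and distance between stamp_middle and long_bay above 0.07 m))).
It fails at once if the drawer is slammed: it runs inward faster than 0.5 m/s (velocity of joint unit_drawer below -0.5 m/s).
It fails at once if another thing on the counter is disturbed: shifted by more than 40 mm (distance of any of small_stamp, seed_jar, rolling_pin, bowl, scraper from where it was at the start of the episode above 0.04 m).
It also fails if it takes over 72 s, if anything falls off the work surface, if the arm or the gripper's body presses on something with over 40 N, if the wrist force passes 120 N, or if a joint passes its speed limit or range.

## Working session

There is one attempt and no reset: what is moved stays moved. The work goes in short steps, Python scripts to look and compute and a tool call to move; the robot and the scene stay as the last step left them, time stands still between calls to the robot, and variables do not carry over. Pictures are saved under pics/ and viewed, and the job is handed in when it is done.

Besides the shell and the picture viewer there is one more tool, called after ">>>" as name(argument=value, ...) on one line, values as JSON. apply_moves: Moves the arm, as the interface text tells. Its arguments: {"type":"object","properties":{"commands":{"type":"array","items":{"type":"object","properties":{"dx":{"type":"number"},"dy":{"type":"number"},"dz":{"type":"number"},"spin":{"type":"number"},"hand":{"type":"number"}}}},"grip_force":{"type":"number"}},"required":["commands"]}

```bash
ls; mkdir -p pics
cat > h.py <<'E'
import numpy as np, cv2
from scipy.spatial.transform import Rotation as R
from station import status, viewer, arm
def grab(n,f):
    im=viewer.grab_frame(n); cv2.imwrite(f'pics/{f}.png',cv2.cvtColor(im,cv2.COLOR_RGB2BGR)); return im
E
python3 - <<'E'
from h import *
s=status.get_state(); print(s)
for n in('scene','side','wrist'):
    print(n,viewer.camera_info(n)); grab(n,n+'0')
E
```

```text
pics
{'t': 0.0, 'q': array([ 1.58708446e+00,  3.59391295e-01,  1.10419000e-02, -3.55353650e-04,
       -1.22412048e+00, -2.88101586e-01]), 'qd': array([-3.16137156e-05,  4.61256352e-04, -2.23215831e-03,  1.66431977e-03,
       -5.90237630e-04, -1.24496028e-03]), 'joint_efforts': array([-1.53086468e-03, -5.82713270e+01,  2.93062896e+01,  6.99726686e+00,
        6.84000668e-03, -1.57679519e-04]), 'eef_pos': array([0.18117006, 0.65001955, 0.40371127]), 'ee_rot': array([ 1.66190612,  1.56908976, -1.75162101]), 'force': array([ 0.12494777,  0.06761279, -0.73949241]), 'moment': array([ 0.05217729, -0.04520399,  0.03292906]), 'width': 0.08755848415865175}
scene {'fx': 353.4301076620009, 'fy': 353.4301076620009, 'cx': 257.6965764344895, 'cy': 192.45147835798568, 'eye': array([ 1.1014031 , -0.23899411,  0.91607983]), 'attitude': array([ 0.63726295, -0.01756516,  1.13091658])}
side {'fx': 482.55642768095106, 'fy': 482.55642768095106, 'cx': 253.7022874038752, 'cy': 190.29068759850352, 'eye': array([-0.122374  , -0.88639861,  0.97968264]), 'attitude': array([ 0.8940543 , -0.0201687 , -0.59733136])}
wrist {'fx': 334.6845115199786, 'fy': 334.6845115199786, 'cx': 254.44946725561877, 'cy': 184.39010433513283, 'T_tool_cam': array([[ 1.17485670e-04,  2.49134612e-01, -9.68468859e-01,
         1.96737819e-02],
       [ 9.99999753e-01, -7.00677552e-04, -5.89356992e-05,
        -9.76320943e-05],
       [-6.93267312e-04, -9.68468613e-01, -2.49134633e-01,
        -6.64702452e-02],
       [ 0.00000000e+00,  0.00000000e+00,  0.00000000e+00,
         1.00000000e+00]])}
```

View pics/scene0.png

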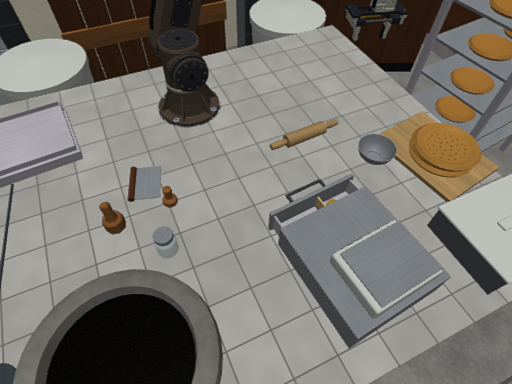

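View pics/side0.png

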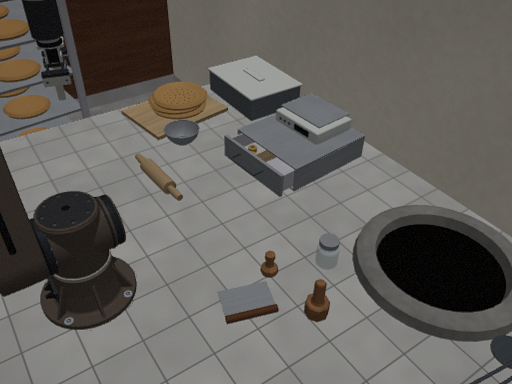

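View pics/wrist0.png

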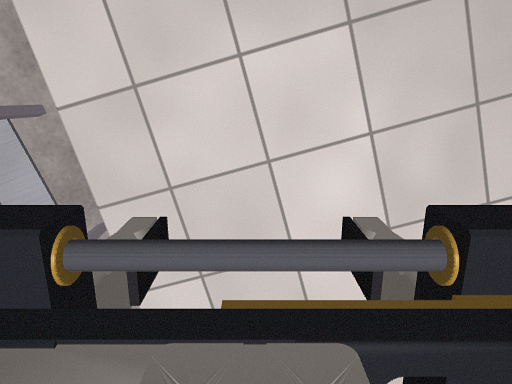

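```bash
cat >> h.py <<'E'
def cam(n,s=None):
    c=viewer.camera_info(n)
    if n=='wrist':
        T=np.eye(4); T[:3,:3]=R.from_euler('xyz',s['ee_rot']).as_matrix(); T[:3,3]=s['eef_pos']
        M=T@c['T_tool_cam']; return c,M[:3,3],M[:3,:3]
    return c,np.array(c['eye']),R.from_euler('xyz',c['attitude']).as_matrix()
def ray(n,uv,s=None):
    c,e,A=cam(n,s); u,v=uv
    d=A@np.array([(u-c['cx'])/c['fx'],-(v-c['cy'])/c['fy'],-1]); return e,d/np.linalg.norm(d)
def onz(n,uv,z,s=None):
    e,d=ray(n,uv,s); return e+d*(z-e[2])/d[2]
def proj(n,p,s=None):
    c,e,A=cam(n,s); q=A.T@(np.asarray(p)-e); return np.array([c['cx']+c['fx']*q[0]/-q[2],c['cy']-c['fy']*q[1]/-q[2]])
def tri(*nuv):
    S=np.zeros((3,3));b=np.zeros(3);L=[]
    for n,uv,*s in nuv:
        e,d=ray(n,uv,*s);P=np.eye(3)-np.outer(d,d);S+=P;b+=P@e;L.append((e,d))
    x=np.linalg.solve(S,b); return x,[np.linalg.norm(np.cross(x-e,d)) for e,d in L]
def crop(f,x0,y0,w,h,k,out):
    im=cv2.imread(f'pics/{f}.png')[y0:y0+h,x0:x0+w]; cv2.imwrite(f'pics/{out}.png',cv2.resize(im,None,fx=k,fy=k,interpolation=cv2.INTER_CUBIC))
E
python3 - <<'E'
from h import *
crop('scene0',260,160,200,150,4,'sc_unit'); crop('side0',210,90,160,110,5,'sd_unit')
a=cv2.imread('pics/scene0.png')[180:260,80:200];b=cv2.imread('pics/side0.png')[230:330,250:350]
cv2.imwrite('pics/stamps.png',np.hstack([cv2.resize(a,(400,267)),cv2.resize(b,(400,400))[:267]*0 if 0 else cv2.resize(b,(267,267))]))
E
```

```text
(no output)
```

View pics/sc_unit.png

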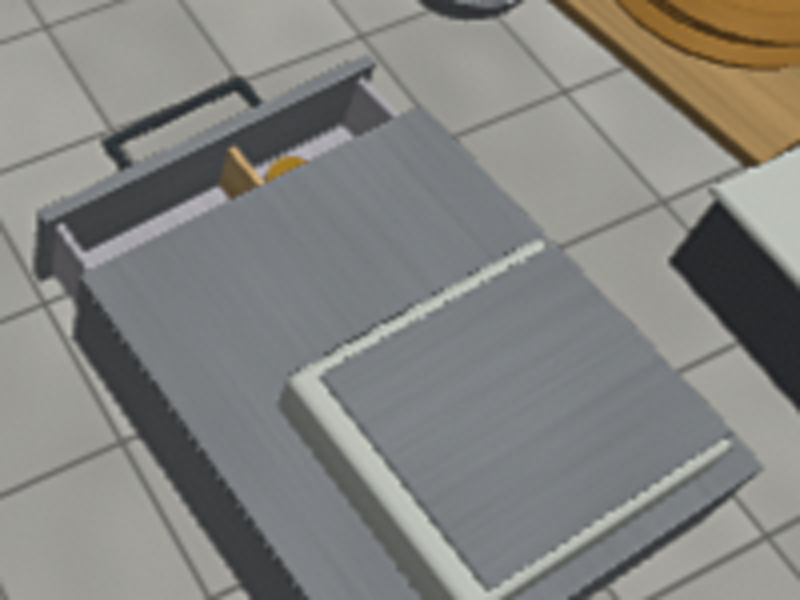

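View pics/sd_unit.png

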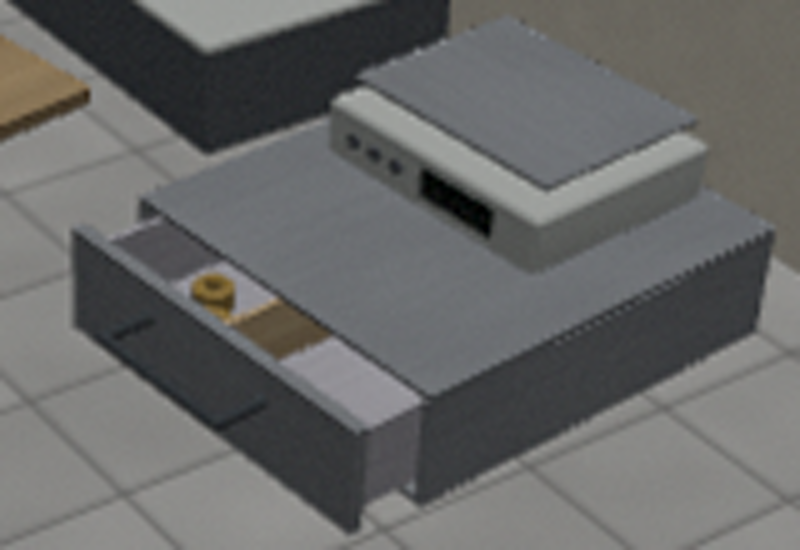

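View pics/stamps.png

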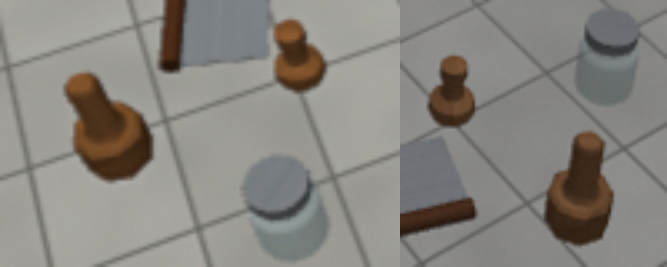

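Run:
```python
from h import *
print('top R',onz('scene',(281.25,227),.09),onz('side',(296,169.4),.09))
print('top L',onz('scene',(364.25,187),.09),onz('side',(238,131),.09))
print('panel R,L',onz('scene',(270,213),.088),onz('scene',(352.5,175.5),.088), onz('side',(282,176.5),.088),onz('side',(224.8,136),.088))
print('handle',onz('scene',(286.25,196.75),.065),onz('scene',(320,180),.065))
print('stamp top',onz('scene',(104.9,205.2),.118),onz('side',(320.8,283.2),.118),tri(('scene',(104.9,205.2)),('side',(320.8,283.2))))
print('jar lid',onz('scene',(80+277/3.33,180+183/3.33),.085),onz('side',(250+212/2.67,230+30/2.67),.085))
print('small',onz('scene',(80+290/3.33,180+32/3.33),.076),onz('side',(250+54/2.67,230+62/2.67),.076))
print('scraper handle', [onz('side',p,.015)[:2].round(3) for p in((224,317),(277,309),(218,295),(270,284))])
M=R.from_euler('xyz',status.get_state()['ee_rot']).as_matrix();print(M.round(3))
```

```text
top R [0.68629406 0.0431204  0.09      ] [0.68514932 0.03402559 0.09      ]
top L [0.66669109 0.33049304 0.09      ] [0.6545435  0.32079132 0.09      ]
panel R,L [0.63180684 0.03613464 0.088     ] [0.61421292 0.32509389 0.088     ] [0.62790813 0.03031757 0.088     ] [0.60066772 0.32056038 0.088     ]
handle [0.58718392 0.11343835 0.065     ] [0.57401039 0.23847833 0.065     ]
stamp top [ 0.44003467 -0.37027767  0.118     ] [ 0.43309821 -0.3762004   0.118     ] (array([ 0.43624407, -0.37200669,  0.11264531]), [np.float64(0.0010227742385933972), np.float64(0.0010227742385934924)])
jar lid [ 0.57412963 -0.25392172  0.085     ] [ 0.56621217 -0.26009139  0.085     ]
small [ 0.42439967 -0.20041912  0.076     ] [ 0.41578643 -0.20333721  0.076     ]
scraper handle [array([ 0.236, -0.267]), array([ 0.356, -0.319]), array([ 0.258, -0.203]), array([ 0.388, -0.245])]
[[-0.    -0.269 -0.963]
 [-0.001 -0.963  0.269]
 [-1.     0.001 -0.   ]]
```

>>> apply_moves(commands=[{"dx":40,"dy":-47,"dz":-4,"spin":-7,"hand":0.65},{"dx":40,"dy":-47,"dz":-4,"spin":-7,"hand":0.65},{"dx":40,"dy":-47,"dz":-4,"spin":-7,"hand":0.65},{"dx":40,"dy":-47,"dz":-4,"spin":-7,"hand":0.65},{"dx":40,"dy":-47,"dz":-4,"spin":-7,"hand":0.65}], grip_force=20)

```text
t: 0.78
eef_pos: [0.3821, 0.4135, 0.3846]
ee_rot: [-1.299, 1.571, 0.956]
force: [0.8, 0.8, -0.2]
width: 0.0431
```

>>> apply_moves(commands=[{"dx":40,"dy":-47,"dz":-4,"spin":-7,"hand":0.65},{"dx":40,"dy":-47,"dz":-4,"spin":-7,"hand":0.65},{"dx":40,"dy":-47,"dz":-4,"spin":-7,"hand":0.65},{"dx":40,"dy":-47,"dz":-4,"spin":-7,"hand":0.65},{"dx":30,"dy":-40,"dz":-4,"spin":-7,"hand":0.65}])

```text
t: 1.4
eef_pos: [0.5724, 0.1852, 0.3643]
ee_rot: [2.315, 1.57, -2.324]
force: [-0.1, 0.7, -0.7]
width: 0.0306
```

Run:
```python
from h import *
s=status.get_state(); print(s['t'],s['eef_pos'],s['q'],s['width']); grab('wrist','w1')
M=R.from_euler('xyz',s['ee_rot']).as_matrix();print(M.round(3))
print(proj('wrist',(.58,.175,.06),s))
```

```text
1.4 [0.57242531 0.18520845 0.36430067] [ 6.37397781e-01  2.68162694e-01 -2.13265516e-01  6.55675542e-05
 -1.08968802e+00 -5.64906643e-01] 0.03060371869951253
[[-0.    -0.997 -0.072]
 [-0.    -0.072  0.997]
 [-1.     0.    -0.   ]]
[246.23015759 164.93227317]
```

View pics/w1.png

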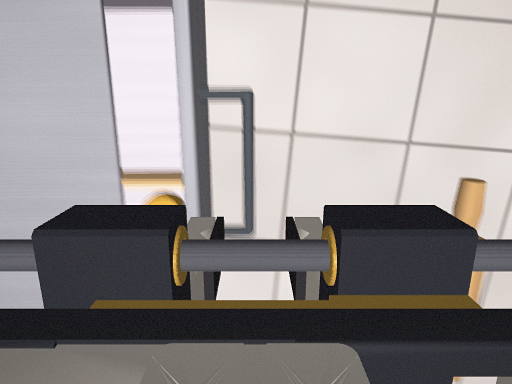

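Run:
```python
from h import *
s=status.get_state()
print(s['eef_pos'])
for p,z in (((249,96),.06),((248,228),.06),((192,5),.088),((207,200),.088),((105,5),.09),((127,200),.09),((204,5),.088),((210,200),.088)): print(p,onz('wrist',p,z,s))
im=cv2.imread('pics/w1.png',0); print(im[60,170:260:2],im[150,180:270:2]); print(im[60,95:130])
crop('w1',90,0,180,240,3.3,'w1c')
```

```text
[0.57437024 0.18177984 0.36342909]
(249, 96) [0.58271426 0.11325591 0.06      ]
(248, 228) [0.57655782 0.22868015 0.06      ]
(192, 5) [0.62548603 0.05508409 0.088     ]
(207, 200) [0.61084676 0.19578489 0.088     ]
(105, 5) [0.68487046 0.05946643 0.09      ]
(127, 200) [0.67381966 0.19926313 0.09      ]
(204, 5) [0.61717733 0.05454013 0.088     ]
(210, 200) [0.60845651 0.19562961 0.088     ]
[239 240 232 181 188 192 197 204 202 200 163  94  83  83  82  78  80  78
 140 235 233 233 235 235 235 236 235 233 236 234 235 234 234 235 235 234
 236 234 235 233 235 233 233 233 231] [225 182 196 203 202 206 202 172 122  85  88  84  84  80  78 182 226 224
 225 221 224 222 224 222 223 224 221 222 223 222 225 176  77  88  93  90
  78 170 225 221 224 224 224 225 225]
[180 184 183 185 185 184 186 184 188 184 174 153 112  84 172 221 242 240
 240 239 239 239 240 240 240 239 239 240 239 240 240 241 239 240 240]
```

View pics/w1c.png

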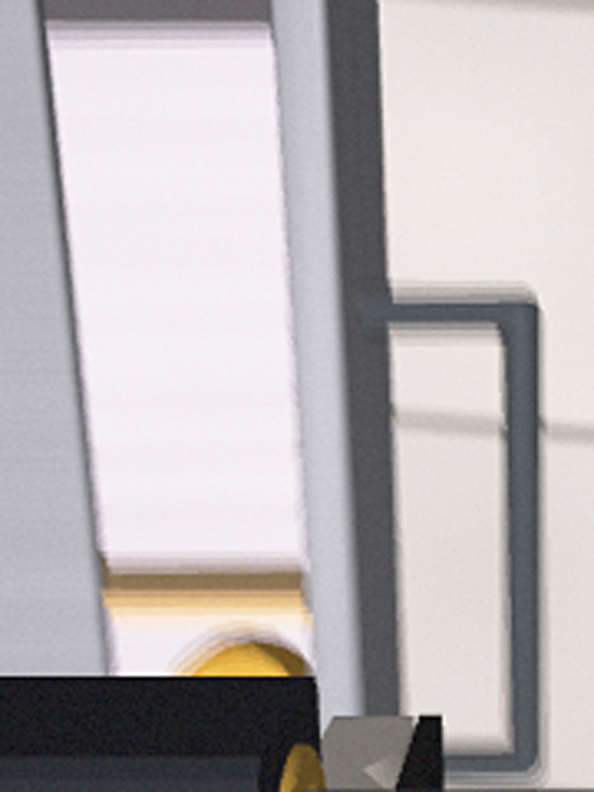

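>>> apply_moves(commands=[{"dx":5,"dy":-10,"dz":-50,"hand":0.65},{"dz":-50,"hand":0.65},{"hand":0.65},{"hand":0.65},{"hand":0.65}])

```text
invalid input at $.commands[0]: expected keys dx, dy, dz, spin, hand
```

Run:
```python
from h import *
s=status.get_state(); print(s['t'],s['eef_pos'],s['width']); grab('wrist','w2');grab('side','s2')
print(status.get_state()['eef_pos'])
M=R.from_euler('xyz',s['ee_rot']).as_matrix();print(M.round(3)[:,1])
crop('s2',200,60,200,150,4,'s2c')
```

```text
1.45 [0.57437024 0.18177984 0.36342909] 0.03039822066850046
[0.57218097 0.18502316 0.36375045]
[-0.998 -0.064  0.001]
```

View pics/w2.png

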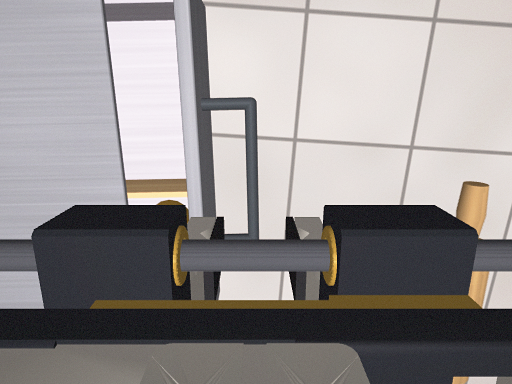

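View pics/s2c.png

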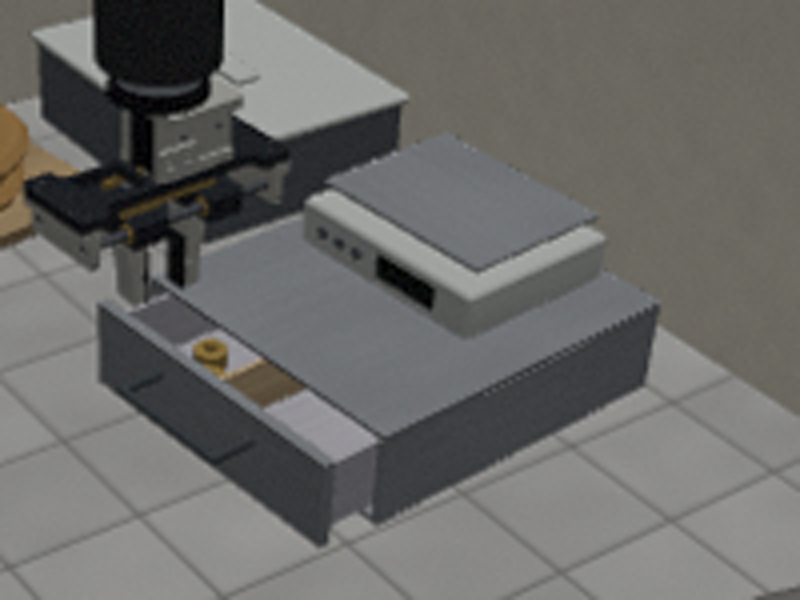

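Run:
```python
from h import *
s=status.get_state()
print(s['eef_pos'],R.from_euler('xyz',s['ee_rot']).as_matrix().round(3)[:,1])
im=cv2.imread('pics/w2.png',0)
for r in (120,150,180,200):
    row=im[r].astype(int); c=[i for i in range(225,280) if row[i]<130]; print(r,c[0],c[-1], onz('wrist',((c[0]+c[-1])/2,r),.06,s)[:2].round(4))
for r in (20,180):
    row=im[r].astype(int); print(r,row[95:135],row[160:215])
```

```text
[0.57218097 0.18502316 0.36375045] [-0.997 -0.073  0.001]
120 245 256 [0.5784 0.1362]
150 246 256 [0.5762 0.1613]
180 247 257 [0.5735 0.1875]
200 247 257 [0.5722 0.2057]
20 [190 190 190 189 187 190 194 177 148  91  71  87 109 107 107 103 107 103
 105 108 108 109 105 106 108 112 115 113 113 115 113 115 114 113 115 114
 116 129 128 132] [183 188 186 187 186 190 187 201 222 218 222 221 225 223 163 164 183 186
 183 190 193 195 197 200 195 196 194 204 205 169 144  82  77  74  79  82
  78  79  80  78  78  76  82  74  75  76 216 233 228 228 226 227 227 227
 225]
180 [185 186 184 184 185 186 182 184 186 187 184 187 187 185 185 186 189 188
 190 187 186 186 188 189 190 192 185 160 120  72  89 110 107 107 105 106
 107 103 111 110] [106 107 108 113 108 113 109 106 108 104 113 110 109 108 109 111 107 110
 111 111 109 107 108 109 106 109 136 186 196 195 199 202 206 203 201 199
 200 202 201 185 146  84  80  81  85  86  87  83  83  81  84  82  80  79
 161]
```

Run:
```python
from h import *
s=status.get_state()
for p,z in (((104,20),.09),((123.5,180),.09),((190.5,20),.088),((200.5,180),.088),((174.5,20),.088),((251,103),.06)): print(p,onz('wrist',p,z,s).round(4))
```

```text
(104, 20) [0.6848 0.0735 0.09  ]
(123.5, 180) [0.6739 0.1876 0.09  ]
(190.5, 20) [0.6251 0.0687 0.088 ]
(200.5, 180) [0.6142 0.1837 0.088 ]
(174.5, 20) [0.6363 0.0695 0.088 ]
(251, 103) [0.579  0.1224 0.06  ]
```

>>> apply_moves(commands=[{"dx":3,"dy":-13,"dz":-50,"spin":1,"hand":0.65},{"dx":0,"dy":0,"dz":-50,"spin":0,"hand":0.65},{"dx":0,"dy":0,"dz":-20,"spin":0,"hand":0.65},{"dx":0,"dy":0,"dz":0,"spin":0,"hand":0.65},{"dx":0,"dy":0,"dz":0,"spin":0,"hand":0.65}])

```text
t: 2.17
eef_pos: [0.5745, 0.1751, 0.2459]
ee_rot: [-1.231, 1.569, 0.436]
force: [-0.3, -0.6, 1.0]
width: 0.031
```

Run:
```python
from h import *
s=status.get_state(); print(s['t'],s['eef_pos'],s['width']); grab('scene','sc3')
print(R.from_euler('xyz',s['ee_rot']).as_matrix().round(3)[:,1])
crop('sc3',240,110,200,150,4,'sc3c')
```

```text
2.175 [0.57446368 0.17509674 0.24585331] 0.03099603992556784
[-0.995 -0.096 -0.002]
```

View pics/sc3c.png

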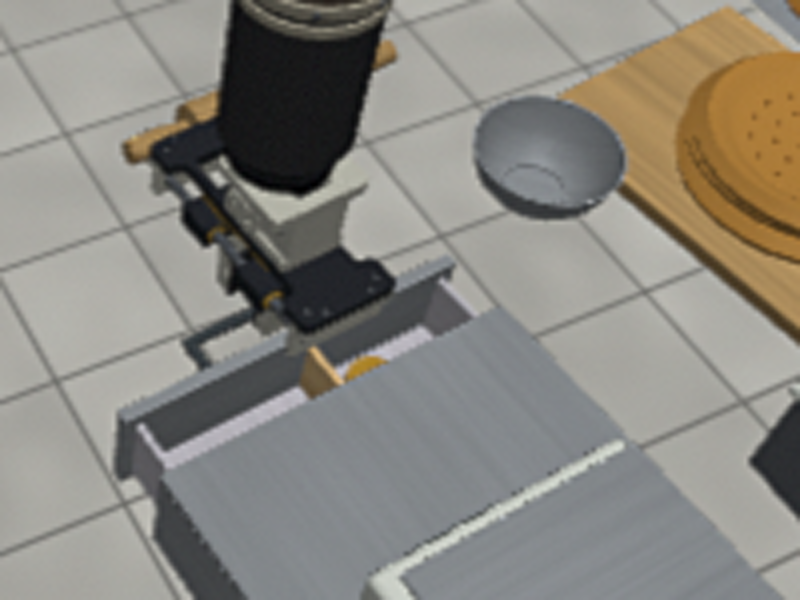

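>>> apply_moves(commands=[{"dx":0,"dy":0,"dz":0,"spin":0,"hand":0.73},{"dx":0,"dy":0,"dz":-12,"spin":0,"hand":0.73},{"dx":0,"dy":0,"dz":-14,"spin":0,"hand":0.73},{"dx":0,"dy":0,"dz":0,"spin":0,"hand":1},{"dx":0,"dy":0,"dz":0,"spin":0,"hand":1}], grip_force=25)

```text
t: 2.85
eef_pos: [0.5745, 0.1742, 0.2184]
ee_rot: [3.113, 1.57, -1.504]
force: [-0.8, -0.9, -5.6]
width: 0.0092
```

>>> apply_moves(commands=[{"dx":-10,"dy":-1,"dz":0,"spin":0,"hand":1},{"dx":-20,"dy":-2,"dz":0,"spin":0,"hand":1},{"dx":-25,"dy":-2,"dz":0,"spin":0,"hand":1},{"dx":-25,"dy":-2,"dz":0,"spin":0,"hand":1},{"dx":-15,"dy":-1,"dz":0,"spin":0,"hand":1}])

```text
t: 3.48
eef_pos: [0.4778, 0.166, 0.2184]
ee_rot: [1.321, 1.57, 2.987]
force: [2.4, 1.3, -10.4]
width: 0.0089
```

>>> apply_moves(commands=[{"dx":-8,"dy":-1,"dz":0,"spin":0,"hand":1},{"dx":-6,"dy":-1,"dz":0,"spin":0,"hand":1},{"dx":0,"dy":0,"dz":0,"spin":0,"hand":1},{"dx":0,"dy":0,"dz":0,"spin":0,"hand":1},{"dx":0,"dy":0,"dz":0,"spin":0,"hand":1}])

```text
t: 4.1
eef_pos: [0.4652, 0.1647, 0.2184]
ee_rot: [0.519, 1.57, 2.184]
force: [-1.6, 6.6, -10.3]
width: 0.009
```

>>> apply_moves(commands=[{"dx":0,"dy":0,"dz":0,"spin":0,"hand":0.7},{"dx":0,"dy":0,"dz":0,"spin":0,"hand":0.7},{"dx":0,"dy":0,"dz":55,"spin":0,"hand":0.7},{"dx":0,"dy":0,"dz":60,"spin":0,"hand":0.4},{"dx":0,"dy":-25,"dz":50,"spin":0,"hand":0}])

```text
t: 4.72
eef_pos: [0.4656, 0.1394, 0.3867]
ee_rot: [-1.388, 1.568, 0.279]
force: [1.6, 0.2, -0.8]
width: 0.0411
```

>>> apply_moves(commands=[{"dx":-4,"dy":-58,"dz":6,"spin":0,"hand":0},{"dx":-4,"dy":-58,"dz":5,"spin":0,"hand":0},{"dx":-4,"dy":-58,"dz":0,"spin":0,"hand":0},{"dx":-4,"dy":-58,"dz":0,"spin":0,"hand":0},{"dx":-4,"dy":-58,"dz":0,"spin":0,"hand":0}])

```text
t: 5.35
eef_pos: [0.4446, -0.1529, 0.3957]
ee_rot: [-1.979, 1.569, -0.313]
force: [0.8, 0.3, 0.1]
width: 0.0864
```

>>> apply_moves(commands=[{"dx":-4,"dy":-58,"dz":0,"spin":0,"hand":0},{"dx":-4,"dy":-58,"dz":0,"spin":0,"hand":0},{"dx":0,"dy":-32,"dz":0,"spin":0,"hand":0},{"dx":0,"dy":0,"dz":0,"spin":0,"hand":0},{"dx":0,"dy":0,"dz":0,"spin":0,"hand":0}])

```text
t: 5.98
eef_pos: [0.4369, -0.2988, 0.3948]
ee_rot: [2.165, 1.571, -2.454]
force: [0.1, 0.5, 0.3]
width: 0.0879
```

Run:
```python
from h import *
s=status.get_state(); print(s['t'],s['eef_pos'],s['width'],s['q']); grab('wrist','w4');grab('scene','sc4');
s=status.get_state(); print(s['eef_pos'],R.from_euler('xyz',s['ee_rot']).as_matrix().round(3)[:,1])
```

```text
5.975 [ 0.43691412 -0.29884553  0.39481516] 0.0878940158357067 [-2.29082569e-01  1.25933008e-01 -3.22272950e-01  1.21862953e-04
 -1.12267452e+00  3.22949657e-01]
[ 0.43718679 -0.298144    0.39497358] [-0.995 -0.095 -0.   ]
```

View pics/w4.png

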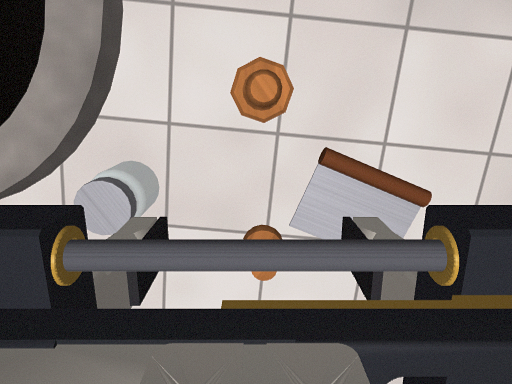

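View pics/sc4.png

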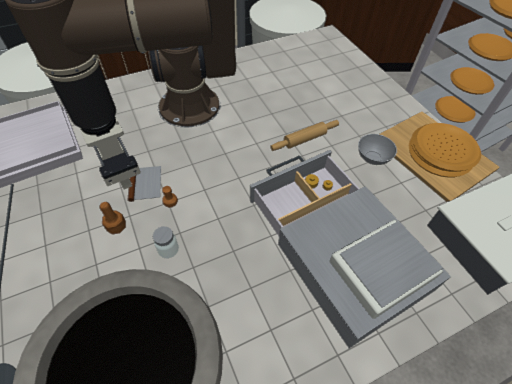

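Run:
```python
from h import *
s=status.get_state()
im=cv2.imread('pics/w4.png')[40:140,215:310]; hsv=cv2.cvtColor(im,cv2.COLOR_BGR2HSV)
m=(hsv[...,1]>110).astype(np.uint8); cs,_=cv2.findContours(m,cv2.RETR_EXTERNAL,cv2.CHAIN_APPROX_NONE); c=max(cs,key=cv2.contourArea)
h=cv2.convexHull(c)
for eps in (2.5,3,3.5,4): print(eps,len(cv2.approxPolyDP(h,eps,True)))
pts=c[:,0,:]+[215,40]
P=np.array([onz('wrist',p,.05,s)[:2] for p in pts.astype(float)])
ctr=(P.max(0)+P.min(0))/2; (cx,cy),r=cv2.minEnclosingCircle((P*1000).astype(np.float32)); print(ctr,cx,cy,r)
# width vs angle: minimal widths at flats
a=np.deg2rad(np.arange(0,180)); w=np.array([np.ptp(P@[np.cos(t),np.sin(t)]) for t in a])
f=[w[(np.arange(k,k+180,45))%180].mean() for k in range(45)]; print(np.argmin(f),np.round(np.array(f)*1000,1))
print('handle top',onz('wrist',(264,87),.118,s))
cv2.imwrite('pics/st4.png',cv2.resize(im,None,fx=6,fy=6,interpolation=cv2.INTER_CUBIC))
for p,z in (((108,208),.085),): print('jar lid',onz('wrist',p,z,s))
print('small',onz('wrist',(264,245),.04,s))
```

```text
2.5 8
3 8
3.5 8
4 8
[ 0.43768197 -0.37269472] 437.6819763183594 -372.4941711425781 29.52081871032715
32 [57.7 57.8 57.9 58.  58.1 58.2 58.2 58.3 58.3 58.4 58.4 58.4 58.4 58.3
 58.3 58.2 58.1 58.  57.9 57.7 57.5 57.4 57.2 57.  56.7 56.5 56.2 56.
 55.7 55.4 55.1 54.8 54.6 54.9 55.2 55.5 55.8 56.1 56.3 56.6 56.8 57.
 57.2 57.4 57.5]
handle top [ 0.43719555 -0.37311891  0.118     ]
jar lid [ 0.56716536 -0.25504727  0.085     ]
small [ 0.41835985 -0.21192307  0.04      ]
```

View pics/st4.png

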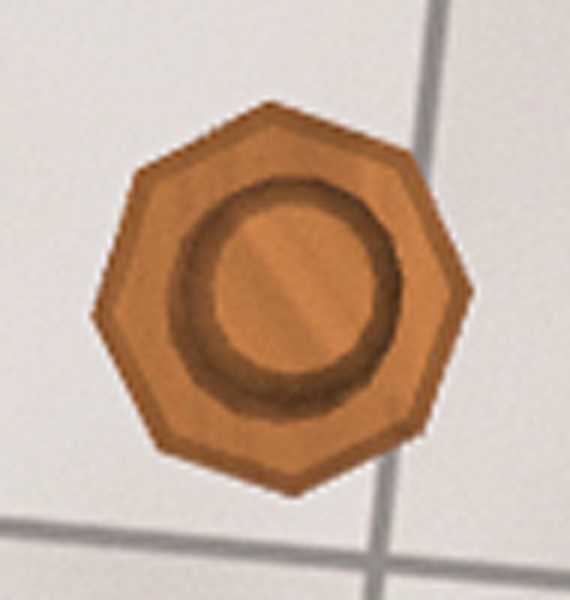

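>>> apply_moves(commands=[{"dx":0,"dy":-37,"dz":-10,"spin":-9.5,"hand":0},{"dx":0,"dy":-37.5,"dz":-25,"spin":-9,"hand":0},{"dx":0,"dy":0,"dz":-25,"spin":0,"hand":0},{"dx":0,"dy":0,"dz":0,"spin":0,"hand":0},{"dx":0,"dy":0,"dz":0,"spin":0,"hand":0}])

```text
t: 6.7
eef_pos: [0.4378, -0.3727, 0.3359]
ee_rot: [-2.047, 1.569, -0.702]
force: [-0.2, 0.2, -0.0]
width: 0.0873
```

Run:
```python
from h import *
s=status.get_state(); print(s['t'],s['eef_pos'],R.from_euler('xyz',s['ee_rot']).as_matrix().round(3)[:,:2]); print(np.rad2deg(np.arctan2(*(-R.from_euler('xyz',s['ee_rot']).as_matrix()[[1,0],1]))))
```

```text
6.7 [ 0.43783253 -0.37274056  0.33590641] [[ 0.001 -0.974]
 [-0.001  0.224]
 [-1.    -0.001]]
-12.96685279351738
```

>>> apply_moves(commands=[{"dx":0,"dy":0,"dz":-50,"spin":0,"hand":0},{"dx":0,"dy":0,"dz":-42,"spin":0,"hand":0.2},{"dx":0,"dy":0,"dz":0,"spin":0,"hand":0.5},{"dx":0,"dy":0,"dz":0,"spin":0,"hand":1},{"dx":0,"dy":0,"dz":0,"spin":0,"hand":1}], grip_force=15)

```text
t: 7.32
eef_pos: [0.4382, -0.3736, 0.2451]
ee_rot: [-1.806, 1.567, -0.463]
force: [0.4, -0.1, 0.8]
width: 0.0532
```

>>> apply_moves(commands=[{"dx":0,"dy":0,"dz":0,"spin":0,"hand":1},{"dx":0,"dy":0,"dz":0,"spin":0,"hand":1},{"dx":0,"dy":0,"dz":15,"spin":0,"hand":1},{"dx":0,"dy":0,"dz":30,"spin":0,"hand":1},{"dx":0,"dy":0,"dz":40,"spin":0,"hand":1}])

```text
t: 7.95
eef_pos: [0.4367, -0.3731, 0.3282]
ee_rot: [1.313, 1.568, 2.655]
force: [0.1, -0.4, -2.8]
width: 0.0278
```

>>> apply_moves(commands=[{"dx":0,"dy":10,"dz":35,"spin":0,"hand":1},{"dx":0,"dy":25,"dz":0,"spin":3,"hand":1},{"dx":0,"dy":45,"dz":0,"spin":3,"hand":1},{"dx":0,"dy":50,"dz":0,"spin":3,"hand":1},{"dx":0,"dy":50,"dz":0,"spin":3,"hand":1}])

```text
t: 8.57
eef_pos: [0.4366, -0.192, 0.3632]
ee_rot: [-0.35, 1.571, 1.203]
force: [0.8, 0.1, -2.9]
width: 0.0278
```

>>> apply_moves(commands=[{"dx":0,"dy":50,"dz":0,"spin":3,"hand":1},{"dx":0,"dy":50,"dz":0,"spin":3.5,"hand":1},{"dx":0,"dy":50,"dz":0,"spin":0,"hand":1},{"dx":0,"dy":35,"dz":-30,"spin":0,"hand":1},{"dx":0,"dy":10,"dz":-40,"spin":0,"hand":1}])

```text
t: 9.2
eef_pos: [0.4375, 0.0036, 0.2936]
ee_rot: [-1.202, 1.567, 0.466]
force: [-0.5, -0.7, -4.2]
width: 0.0278
```

>>> apply_moves(commands=[{"dx":0,"dy":0,"dz":-30,"spin":0,"hand":1},{"dx":0,"dy":0,"dz":-10,"spin":0,"hand":1},{"dx":0,"dy":0,"dz":0,"spin":0,"hand":1},{"dx":0,"dy":0,"dz":0,"spin":0,"hand":1},{"dx":0,"dy":0,"dz":0,"spin":0,"hand":1}])

```text
t: 9.82
eef_pos: [0.4376, 0.0016, 0.2537]
ee_rot: [-1.26, 1.569, 0.405]
force: [-0.5, -0.5, -3.5]
width: 0.0274
```

Run:
```python
from h import *
s=status.get_state(); print(s['t'],s['eef_pos'],s['force'],s['width']); print(np.rad2deg(np.arctan2(*(-R.from_euler('xyz',s['ee_rot']).as_matrix()[[1,0],1]))))
grab('side','s5'); grab('wrist','w5'); crop('s5',140,160,200,150,4,'s5c')
```

```text
9.825 [0.437574   0.00164422 0.25366594] [-0.47065651 -0.46775856 -3.45595964] 0.0273891710869443
5.408039687244461
```

View pics/s5c.png

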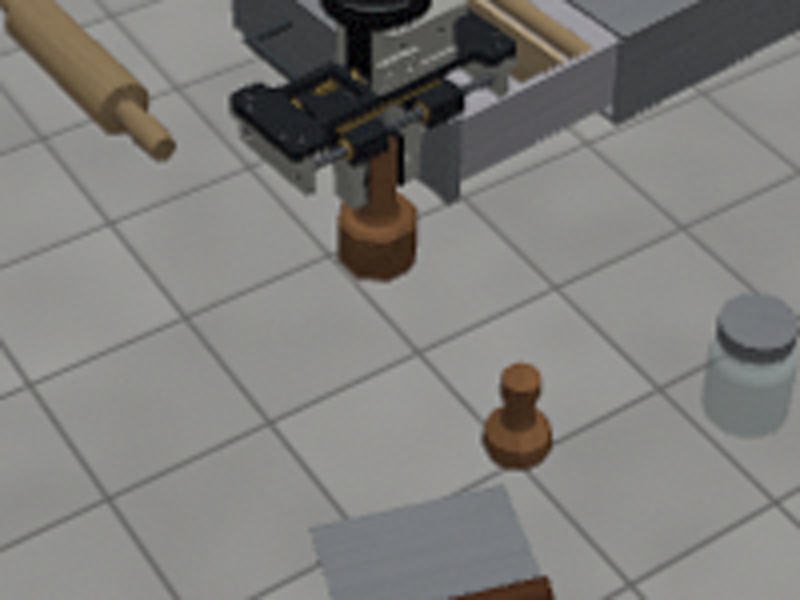

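View pics/w5.png

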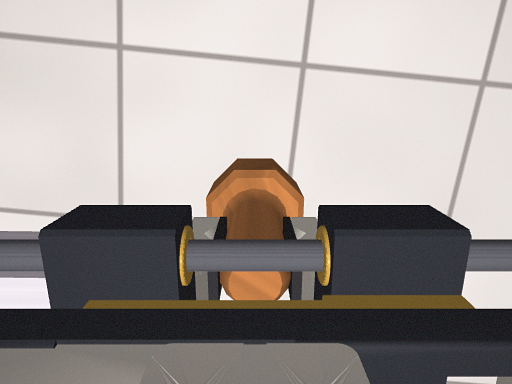

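>>> apply_moves(commands=[{"dx":0,"dy":0,"dz":-6,"spin":0,"hand":1},{"dx":0,"dy":0,"dz":-3,"spin":0,"hand":1},{"dx":0,"dy":0,"dz":-1,"spin":0,"hand":1},{"dx":0,"dy":0,"dz":0,"spin":0,"hand":1},{"dx":0,"dy":0,"dz":0,"spin":0,"hand":1}], grip_force=7)

```text
t: 10.55
eef_pos: [0.4379, 0.0019, 0.2434]
ee_rot: [-1.6, 1.569, 0.067]
force: [-1.5, -0.5, 7.6]
width: 0.0279
```

Run:
```python
import numpy as np
g=86
for rp in (16,20,24):
  px=0;Y0=None
  # integrate: contact switching
  pts=[(rp,0),(28,6)]
  y=0;prev=None;out=[]
  piv=None
  for th in range(0,91,1):
    t=np.deg2rad(th); k=int(np.argmax([(g-z)*np.cos(t)+x*np.sin(t) for x,z in pts])); x,z=pts[k]
    h=(g-z)*np.cos(t)+x*np.sin(t); off=-x*np.cos(t)+(g-z)*np.sin(t)
    if piv is None: base=-off; cur=k
    elif k!=cur: # keep y continuous
        base=y-off; cur=k
    y=base+off; piv=1
    if th%10==0: out.append((th,round(y,1),round(h-g,1)))
  print(rp,out)
```

```text
16 [(0, np.float64(0.0), np.float64(0.0)), (10, np.float64(15.2), np.float64(1.5)), (20, np.float64(30.4), np.float64(0.3)), (30, np.float64(43.7), np.float64(-2.7)), (40, np.float64(57.9), np.float64(-6.7)), (50, np.float64(71.2), np.float64(-13.1)), (60, np.float64(83.2), np.float64(-21.8)), (70, np.float64(93.5), np.float64(-32.3)), (80, np.float64(101.9), np.float64(-44.5)), (90, np.float64(107.9), np.float64(-58.0))]
20 [(0, np.float64(0.0), np.float64(0.0)), (10, np.float64(15.2), np.float64(2.2)), (20, np.float64(30.6), np.float64(1.7)), (30, np.float64(45.7), np.float64(-1.5)), (40, np.float64(58.6), np.float64(-6.7)), (50, np.float64(71.9), np.float64(-13.1)), (60, np.float64(83.9), np.float64(-21.8)), (70, np.float64(94.2), np.float64(-32.3)), (80, np.float64(102.5), np.float64(-44.5)), (90, np.float64(108.6), np.float64(-58.0))]
24 [(0, np.float64(0.0), np.float64(0.0)), (10, np.float64(15.3), np.float64(2.9)), (20, np.float64(30.9), np.float64(3.0)), (30, np.float64(46.2), np.float64(0.5)), (40, np.float64(60.9), np.float64(-4.7)), (50, np.float64(74.5), np.float64(-12.3)), (60, np.float64(85.3), np.float64(-21.8)), (70, np.float64(95.6), np.float64(-32.3)), (80, np.float64(104.0), np.float64(-44.5)), (90, np.float64(110.0), np.float64(-58.0))]
```

>>> apply_moves(commands=[{"dx":0.5,"dy":-5,"dz":0.8,"spin":0,"hand":1},{"dx":0.5,"dy":-5,"dz":0.7,"spin":0,"hand":1},{"dx":0.5,"dy":-5,"dz":0.5,"spin":0,"hand":1},{"dx":0.5,"dy":-5,"dz":0,"spin":0,"hand":1},{"dx":0.5,"dy":-5,"dz":0,"spin":0,"hand":1}])

```text
t: 11.18
eef_pos: [0.44, -0.0236, 0.2447]
ee_rot: [-1.418, 1.57, 0.247]
force: [0.7, 1.2, 1.6]
width: 0.0279
```

Run:
```python
from h import *
s=status.get_state(); print(s['t'],s['eef_pos'],s['force'],s['width'])
grab('side','s6'); grab('wrist','w6'); crop('s6',140,160,200,150,4,'s6c')
```

```text
11.175 [ 0.44001964 -0.02359803  0.24472372] [0.74424925 1.23010005 1.57596767] 0.027927299160246895
```

View pics/s6c.png

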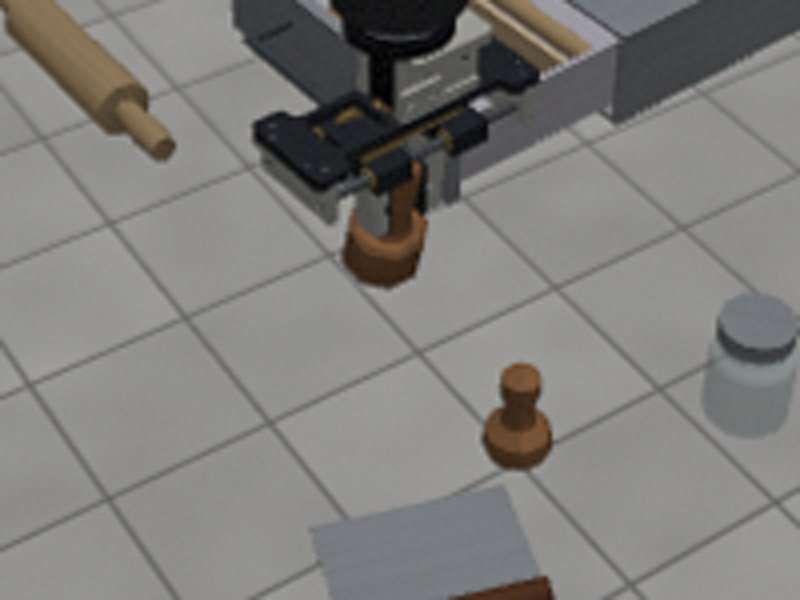

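View pics/w6.png

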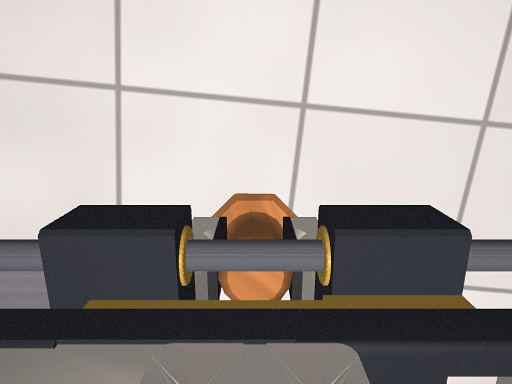

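>>> apply_moves(commands=[{"dx":0.6,"dy":-7,"dz":-0.5,"spin":0,"hand":1},{"dx":0.6,"dy":-7,"dz":-1.5,"spin":0,"hand":1},{"dx":0.7,"dy":-7,"dz":-1.5,"spin":0,"hand":1},{"dx":0.7,"dy":-7,"dz":-2.5,"spin":0,"hand":1},{"dx":0.7,"dy":-6,"dz":-3,"spin":0,"hand":1}])

```text
t: 11.9
eef_pos: [0.4434, -0.0579, 0.2358]
ee_rot: [-2.076, 1.57, -0.41]
force: [2.1, -1.4, 6.0]
width: 0.0281
```

>>> apply_moves(commands=[{"dx":0.6,"dy":-6,"dz":-3,"spin":0,"hand":1},{"dx":0.6,"dy":-6,"dz":-3.5,"spin":0,"hand":1},{"dx":0.6,"dy":-6,"dz":-4,"spin":0,"hand":1},{"dx":0.6,"dy":-6,"dz":-4.5,"spin":0,"hand":1},{"dx":0,"dy":0,"dz":0,"spin":0,"hand":1}])

```text
t: 12.52
eef_pos: [0.4453, -0.0823, 0.2204]
ee_rot: [2.178, 1.57, -2.44]
force: [2.5, -3.4, 5.7]
width: 0.0288
```

Run:
```python
from h import *
s=status.get_state(); print(s['t'],s['eef_pos'],s['force'],s['width'])
grab('side','s7'); grab('wrist','w7'); crop('s7',140,160,200,150,4,'s7c')
```

```text
12.525 [ 0.44528271 -0.08225961  0.2204007 ] [ 2.53170851 -3.37763139  5.65514334] 0.028839979558609723
```

View pics/s7c.png

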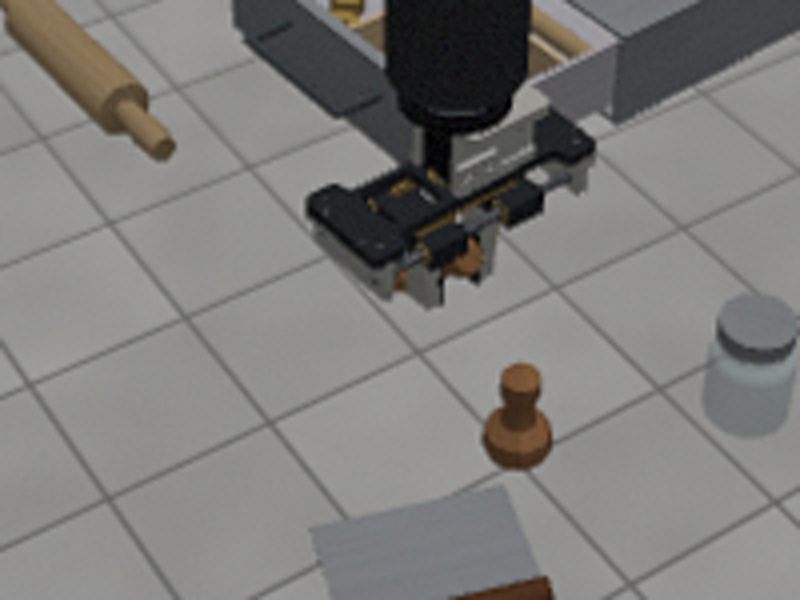

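View pics/w7.png

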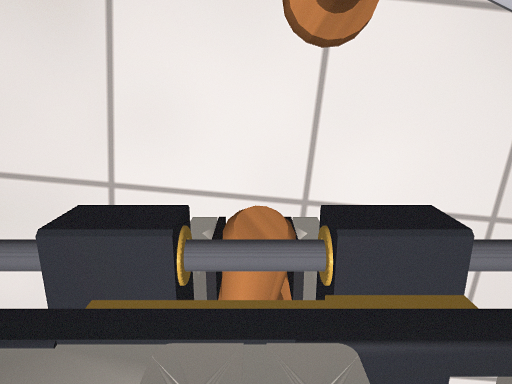

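>>> apply_moves(commands=[{"dx":0.5,"dy":-5,"dz":-4,"spin":0,"hand":1},{"dx":0.5,"dy":-5,"dz":-4.5,"spin":0,"hand":1},{"dx":0.4,"dy":-4,"dz":-5.5,"spin":0,"hand":1},{"dx":0.4,"dy":-4,"dz":-6,"spin":0,"hand":1},{"dx":0,"dy":0,"dz":0,"spin":0,"hand":1}])

```text
t: 13.25
eef_pos: [0.4465, -0.0995, 0.1996]
ee_rot: [1.508, 1.568, -3.111]
force: [1.5, -1.0, -0.2]
width: 0.0291
```

>>> apply_moves(commands=[{"dx":0.2,"dy":-2,"dz":-4,"spin":0,"hand":1},{"dx":0.2,"dy":-2,"dz":-4.5,"spin":0,"hand":1},{"dx":0.2,"dy":-2,"dz":-4,"spin":0,"hand":1},{"dx":0,"dy":0,"dz":0,"spin":0,"hand":1},{"dx":0,"dy":0,"dz":0,"spin":0,"hand":1}])

```text
t: 13.88
eef_pos: [0.4477, -0.1052, 0.188]
ee_rot: [1.329, 1.57, 2.994]
force: [0.2, 1.3, -0.5]
width: 0.0285
```

Run:
```python
from h import *
s=status.get_state(); print(s['t'],s['eef_pos'],s['force'],s['width'])
grab('side','s8'); grab('scene','sc8'); crop('s8',140,160,200,150,4,'s8c'); crop('sc8',90,100,200,150,4,'sc8c')
```

```text
13.875 [ 0.44768908 -0.10522796  0.18804856] [ 0.19550112  1.33004878 -0.4615863 ] 0.028522701557741104
```

View pics/s8c.png

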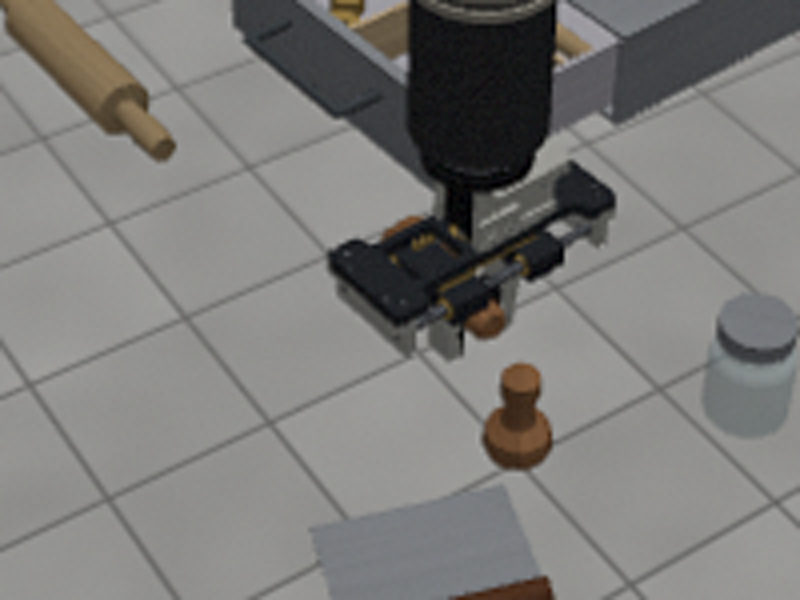

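View pics/sc8c.png

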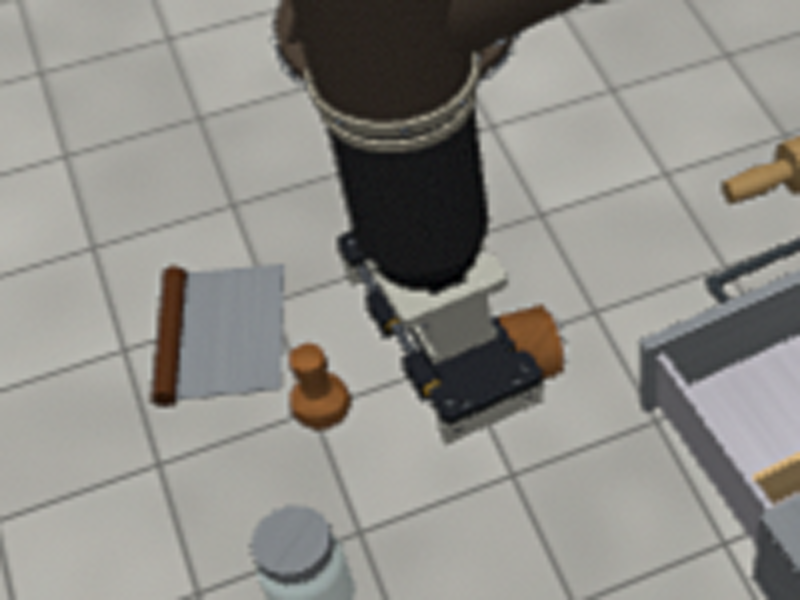

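>>> apply_moves(commands=[{"dx":0,"dy":0,"dz":-0.5,"spin":0,"hand":1},{"dx":0,"dy":0,"dz":0,"spin":0,"hand":0.65},{"dx":0,"dy":0,"dz":0,"spin":0,"hand":0.6},{"dx":0,"dy":0,"dz":0,"spin":0,"hand":0.5},{"dx":0,"dy":0,"dz":0,"spin":0,"hand":0.3}])

```text
t: 14.6
eef_pos: [0.4477, -0.1053, 0.1876]
ee_rot: [1.657, 1.571, -2.96]
force: [0.0, -0.5, 0.9]
width: 0.0488
```

>>> apply_moves(commands=[{"dx":0,"dy":0,"dz":30,"spin":0,"hand":0},{"dx":0,"dy":20,"dz":50,"spin":0,"hand":0},{"dx":0,"dy":40,"dz":40,"spin":0,"hand":0},{"dx":0,"dy":40,"dz":20,"spin":0,"hand":0},{"dx":0,"dy":0,"dz":0,"spin":0,"hand":0}])

```text
t: 15.22
eef_pos: [0.4483, -0.0034, 0.3296]
ee_rot: [-1.279, 1.566, 0.389]
force: [-0.1, 0.2, -0.6]
width: 0.0874
```

Run:
```python
from h import *
grab('side','s9'); s=status.get_state(); print(s['t'],s['eef_pos'],s['force'],s['width'])
grab('wrist','w9');s=status.get_state(); print(s['t'],s['eef_pos']); crop('s9',140,160,200,150,4,'s9c')
```

```text
15.275 [ 0.447738   -0.00441154  0.32832635] [ 0.70260917  0.02597468 -0.07638245] 0.08756880994029957
15.325 [ 0.44744323 -0.00515173  0.32751394]
```

View pics/s9c.png

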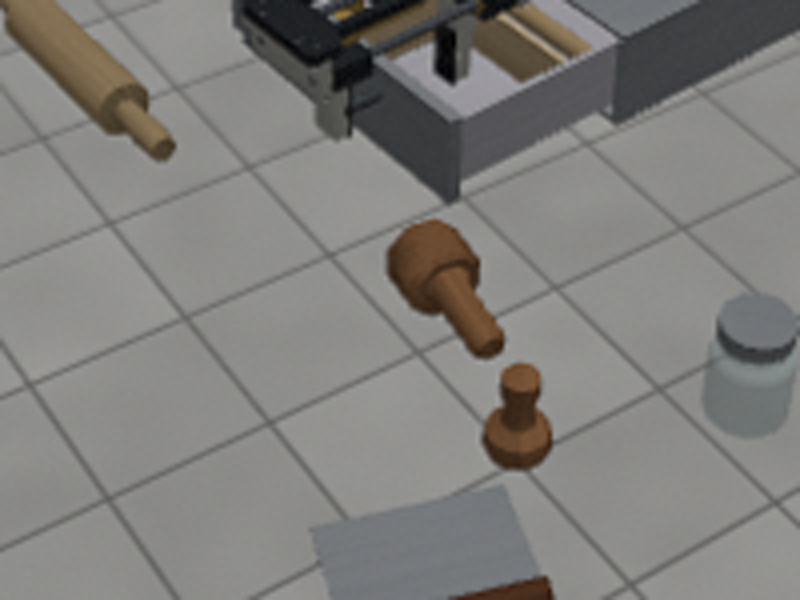

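View pics/w9.png

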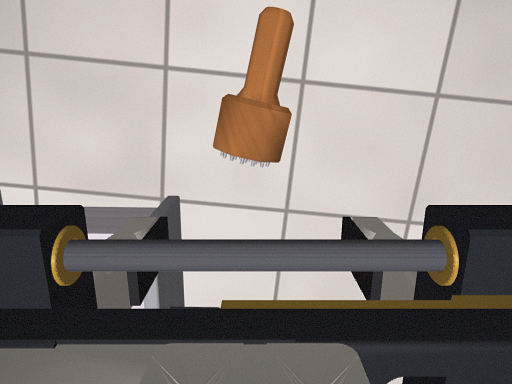

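```bash
cat > meas.py <<'E'
from h import *
def stamp(f,s,z=0.028,y1=200):
    im=cv2.imread(f'pics/{f}.png')[:y1]; hsv=cv2.cvtColor(im,cv2.COLOR_BGR2HSV)
    m=((hsv[...,1]>110)&(hsv[...,0]<20)).astype(np.uint8); cs,_=cv2.findContours(m,cv2.RETR_EXTERNAL,cv2.CHAIN_APPROX_NONE); c=max(cs,key=cv2.contourArea)
    full=np.zeros_like(m); cv2.drawContours(full,[c],-1,1,-1)
    return full,c
E
python3 - <<'E'
from meas import *
s=status.get_state(); print(s['eef_pos'])
full,c=stamp('w9',s)
# handle edges: for rows 20..80, head rows 105..145: silhouettes
for r in range(15,165,10):
    xs=np.where(full[r])[0]; print(r,xs[0],xs[-1],onz('wrist',((xs[0]+xs[-1])/2,r),.028,s)[:2].round(4))
e,d=None,None
for p,z in (((265,8),.03),((290,14),.03),((213,147),.03),((281,161),.03),((222,96),.05),((291,110),.05)): print(p,onz('wrist',p,z,s).round(4))
E
python3 -c "
import sys;sys.path.insert(0,'.')
from h import *
crop('w9',190,0,130,180,4,'w9c')"
```

```text
[ 0.44744323 -0.00515173  0.32751394]
15 259 290 [ 0.4443 -0.1341]
25 257 292 [ 0.4435 -0.1271]
35 255 290 [ 0.4442 -0.1199]
45 253 287 [ 0.4454 -0.1125]
55 251 285 [ 0.4462 -0.1051]
65 249 283 [ 0.4469 -0.0976]
75 247 280 [ 0.4481 -0.0899]
85 244 278 [ 0.4493 -0.0821]
95 226 276 [ 0.4566 -0.0736]
105 221 279 [ 0.4567 -0.0657]
115 219 290 [ 0.4523 -0.0581]
125 217 288 [ 0.4531 -0.0499]
135 215 285 [ 0.4544 -0.0415]
145 213 283 [ 0.4553 -0.0331]
155 233 280 [ 0.4474 -0.0253]
(265, 8) [ 0.452  -0.1378  0.03  ]
(290, 14) [ 0.4327 -0.1355  0.03  ]
(213, 147) [ 0.4842 -0.0289  0.03  ]
(281, 161) [ 0.4264 -0.0226  0.03  ]
(222, 96) [ 0.4778 -0.0706  0.05  ]
(291, 110) [ 0.4254 -0.0655  0.05  ]
```

View pics/w9c.png

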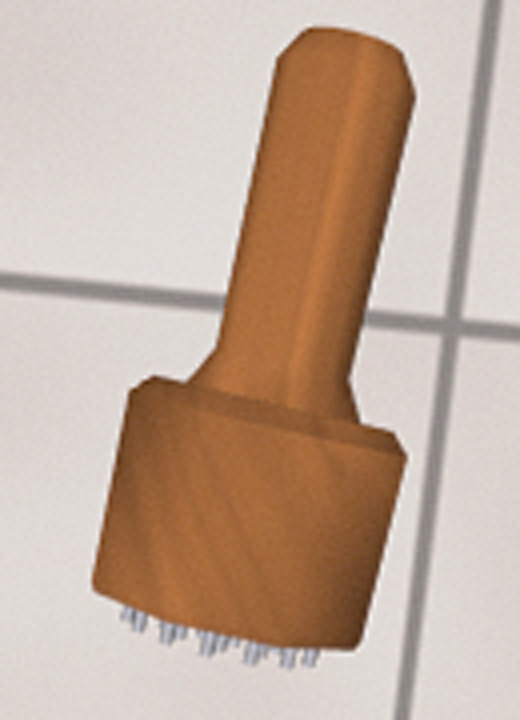

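>>> apply_moves(commands=[{"dx":2,"dy":-25,"dz":0,"spin":-6.5,"hand":0},{"dx":2,"dy":-26,"dz":0,"spin":-6.2,"hand":0},{"dx":0,"dy":0,"dz":-30,"spin":0,"hand":0},{"dx":0,"dy":0,"dz":0,"spin":0,"hand":0},{"dx":0,"dy":0,"dz":0,"spin":0,"hand":0}])

```text
t: 15.95
eef_pos: [0.4519, -0.0567, 0.2978]
ee_rot: [2.248, 1.57, -2.592]
force: [-0.2, 1.0, 0.7]
width: 0.0875
```

Run:
```python
from h import *
s=status.get_state(); print(s['t'],s['eef_pos'],np.rad2deg(np.arctan2(*(-R.from_euler('xyz',s['ee_rot']).as_matrix()[[1,0],1]))))
grab('wrist','w10'); grab('scene','sc10'); crop('sc10',200,130,170,130,4.5,'sc10c')
```

```text
15.95 [ 0.4519237  -0.056701    0.29775724] -7.285121610709042
```

View pics/w10.png

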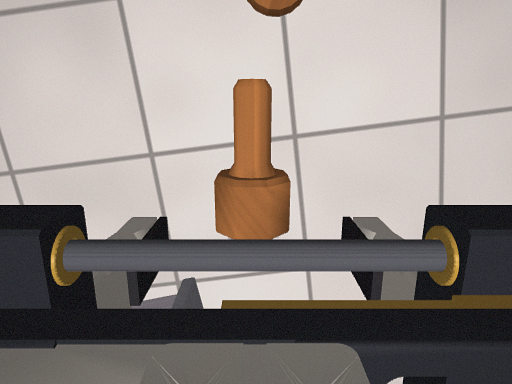

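View pics/sc10c.png

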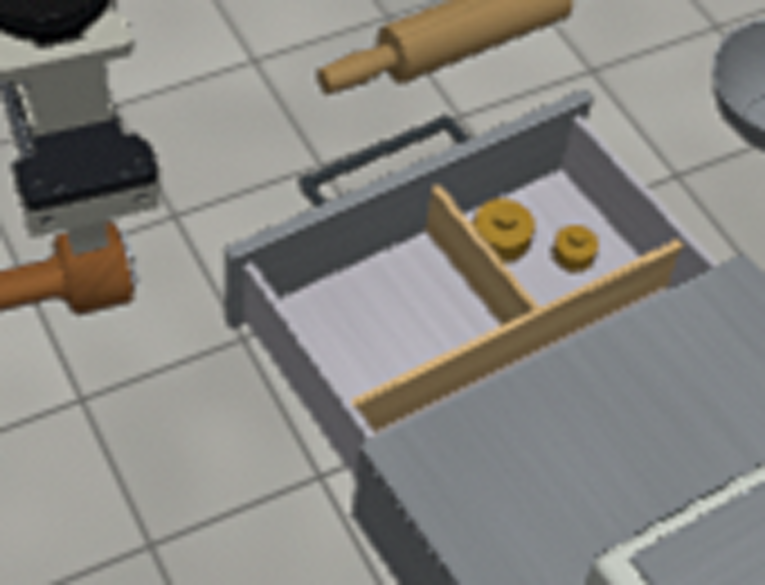

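>>> apply_moves(commands=[{"dx":0,"dy":0,"dz":-50,"spin":0,"hand":0},{"dx":0,"dy":0,"dz":-50,"spin":0,"hand":0},{"dx":0,"dy":0,"dz":-9,"spin":0,"hand":0},{"dx":0,"dy":0,"dz":0,"spin":0,"hand":0.2},{"dx":0,"dy":0,"dz":0,"spin":0,"hand":1}], grip_force=20)

```text
t: 16.68
eef_pos: [0.4528, -0.056, 0.1904]
ee_rot: [-1.215, 1.568, 0.23]
force: [-0.0, -0.3, 1.0]
width: 0.0729
```

>>> apply_moves(commands=[{"dx":0,"dy":0,"dz":0,"spin":0,"hand":1},{"dx":0,"dy":0,"dz":0,"spin":0,"hand":1},{"dx":0,"dy":0,"dz":5,"spin":0,"hand":1},{"dx":0,"dy":0,"dz":15,"spin":0,"hand":1},{"dx":0,"dy":0,"dz":20,"spin":0,"hand":1}])

```text
t: 17.3
eef_pos: [0.4511, -0.0565, 0.2287]
ee_rot: [1.874, 1.568, -2.966]
force: [-0.1, -0.5, -4.0]
width: 0.0561
```

Run:
```python
from h import *
s=status.get_state(); print(s['t'],s['eef_pos'],s['force'],s['moment'],s['width'],np.rad2deg(np.arctan2(*(-R.from_euler('xyz',s['ee_rot']).as_matrix()[[1,0],1]))))
grab('side','s11'); grab('scene','sc11'); crop('s11',160,120,160,120,5,'s11c'); crop('sc11',180,130,160,120,5,'sc11c')
for nm,p,z in (('back div R',(280,220),.068),('div junction',(317.8,199.3),.068),('side front',(255.1,188.9),.075),('div front',(297.1,172.2),.068),('panel R',(251,186),.088),('panel L',(330.5,151),.088)): print(nm,onz('scene',p,z).round(4))
```

```text
17.3 [ 0.4511356  -0.05646461  0.22867188] [-0.0940424  -0.48567851 -4.0000739 ] [ 0.07864312 -0.1268352   0.01961878] 0.05612362787410033 -7.295241702953769
back div R [0.6534 0.058  0.068 ]
div junction [0.6359 0.1928 0.068 ]
side front [0.5291 0.0381 0.075 ]
div front [0.5193 0.1876 0.068 ]
panel R [0.5232 0.0273 0.088 ]
panel L [0.4999 0.3184 0.088 ]
```

View pics/s11c.png

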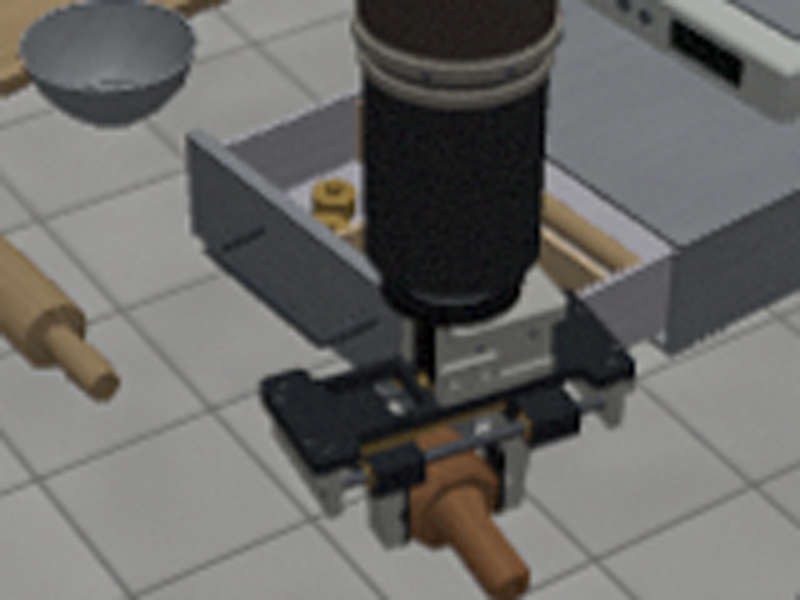

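View pics/sc11c.png

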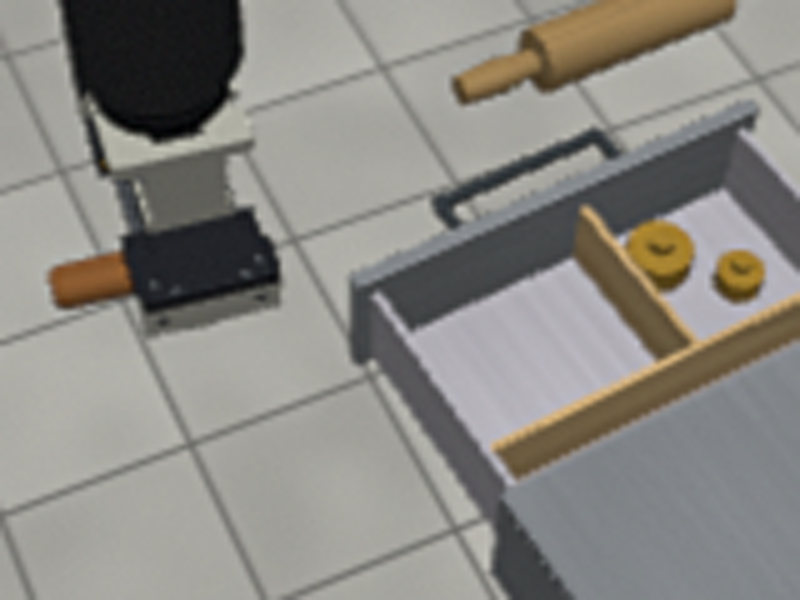

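>>> apply_moves(commands=[{"dx":0,"dy":0,"dz":35,"spin":0,"hand":1},{"dx":20,"dy":15,"dz":35,"spin":3,"hand":1},{"dx":35,"dy":50,"dz":22,"spin":5,"hand":1},{"dx":35,"dy":50,"dz":0,"spin":4.7,"hand":1},{"dx":30,"dy":40,"dz":0,"spin":0,"hand":1}])

```text
t: 18.02
eef_pos: [0.5712, 0.0986, 0.3191]
ee_rot: [1.058, 1.57, 2.725]
force: [0.1, -0.1, -3.0]
width: 0.0559
```

>>> apply_moves(commands=[{"dx":10,"dy":35,"dz":0,"spin":0,"hand":1},{"dx":0,"dy":0,"dz":0,"spin":0,"hand":1},{"dx":0,"dy":0,"dz":0,"spin":0,"hand":1},{"dx":0,"dy":0,"dz":0,"spin":0,"hand":1},{"dx":0,"dy":0,"dz":0,"spin":0,"hand":1}])

```text
t: 18.65
eef_pos: [0.5803, 0.1311, 0.32]
ee_rot: [-0.778, 1.571, 0.887]
force: [0.1, 0.7, -3.6]
width: 0.0562
```

Run:
```python
from h import *
s=status.get_state(); print(s['t'],s['eef_pos'],s['force'],s['width'],np.rad2deg(np.arctan2(*(-R.from_euler('xyz',s['ee_rot']).as_matrix()[[1,0],1]))))
grab('wrist','w12');grab('scene','sc12'); crop('sc12',200,90,200,150,4,'sc12c')
```

```text
18.65 [0.58031112 0.131055   0.32000196] [ 0.12510744  0.65752117 -3.64047982] 0.0562424787223103 5.373123261703243
```

View pics/w12.png

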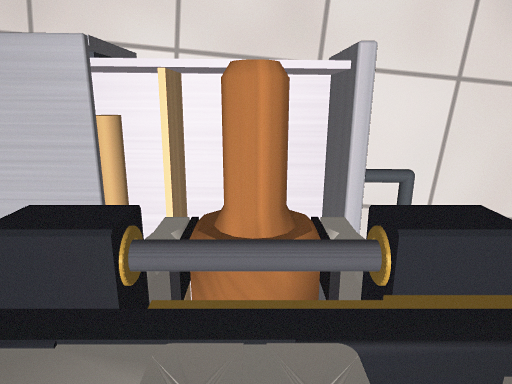

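View pics/sc12c.png

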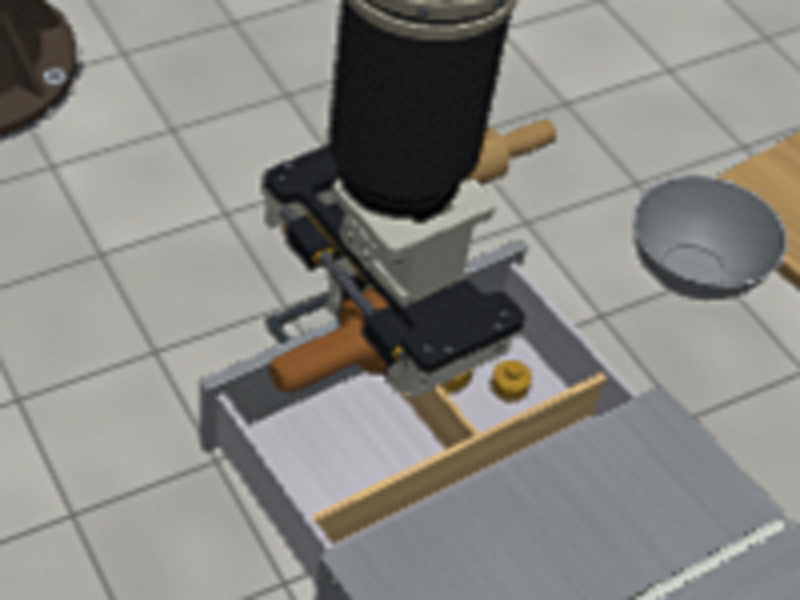

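Run:
```python
from h import *
crop('w12',80,30,320,190,2.5,'w12c')
```

```text
(no output)
```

View pics/w12c.png

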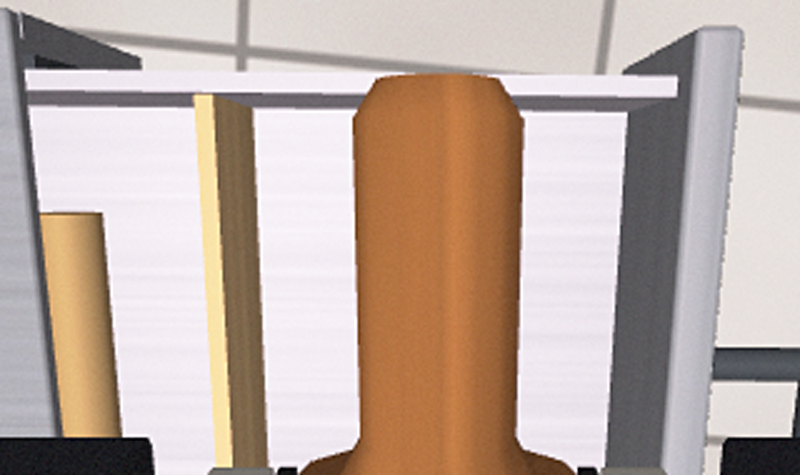

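Run:
```python
from h import *
s=status.get_state(); a=np.deg2rad(5.4); ux=np.array([np.cos(a),np.sin(a)]);uy=np.array([-np.sin(a),np.cos(a)])
print(s['eef_pos'])
f=lambda p,z:(lambda q:(q[:2].round(4),'u',round(q[:2]@ux,4),'v',round(q[:2]@uy,4)))(onz('wrist',p,z,s))
for n,p,z in (('side top',(184,67.2),.075),('side fl',(184,72.8),.018),('side fl R',(320,74.8),.018),('div t',(165.2,68),.068),('div t2',(171.6,214),.068),('div f',(180.8,74),.018),('div f2',(187.2,214),.018),('pan t',(359.2,42),.088),('pan t2',(345.2,214),.088),('pan f',(330.8,74.8),.018),('pan f2',(322,214),.018),('hand L',(222,77),.159),('hand R',(289,77),.159),('hand Ln',(224,190),.159),('hand Rn',(286.5,190),.159),('hand end',(256,60),.155)): print(n,*f(p,z))
print('tcp',s['eef_pos'][:2]@ux,s['eef_pos'][:2]@uy)
```

```text
[0.58043125 0.13130028 0.32011473]
side top [0.6331 0.0502] u 0.6351 v -0.0096
side fl [0.6448 0.0508] u 0.6467 v -0.0101
side fl R [0.5359 0.042 ] u 0.5375 v -0.0086
div t [0.6469 0.0515] u 0.6489 v -0.0097
div t2 [0.6393 0.1528] u 0.6509 v 0.0919
div f [0.6473 0.0519] u 0.6493 v -0.0092
div f2 [0.6369 0.1703] u 0.6501 v 0.1096
pan t [0.528  0.0272] u 0.5282 v -0.0226
pan t2 [0.5189 0.1342] u 0.5292 v 0.0847
pan f [0.5273 0.0412] u 0.5288 v -0.0086
pan f2 [0.5172 0.1589] u 0.5299 v 0.1096
hand L [0.6003 0.058 ] u 0.6031 v 0.0013
hand R [0.5734 0.0555] u 0.5761 v 0.0013
hand Ln [0.5961 0.1051] u 0.6034 v 0.0485
hand Rn [0.5688 0.1025] u 0.576 v 0.0485
hand end [0.5873 0.0499] u 0.5894 v -0.0056
tcp 0.5902117277068945 0.0760941568471499
```

>>> apply_moves(commands=[{"dx":-1,"dy":10,"dz":-15,"spin":0,"hand":1},{"dx":0,"dy":0,"dz":-35,"spin":0,"hand":1},{"dx":0,"dy":0,"dz":-30,"spin":0,"hand":1},{"dx":0,"dy":0,"dz":-15,"spin":0,"hand":1},{"dx":0,"dy":0,"dz":-8,"spin":0,"hand":1}])

```text
t: 19.38
eef_pos: [0.5795, 0.1421, 0.2159]
ee_rot: [2.129, 1.57, -2.489]
force: [-0.7, 0.1, -2.5]
width: 0.0561
```

>>> apply_moves(commands=[{"dx":0,"dy":0,"dz":-4,"spin":0,"hand":1},{"dx":0,"dy":0,"dz":-3,"spin":0,"hand":1},{"dx":0,"dy":0,"dz":0,"spin":0,"hand":1},{"dx":0,"dy":0,"dz":0,"spin":0,"hand":1},{"dx":0,"dy":0,"dz":0,"spin":0,"hand":1}])

```text
t: 20.0
eef_pos: [0.5796, 0.1419, 0.2102]
ee_rot: [-1.151, 1.57, 0.514]
force: [0.1, 1.1, -3.0]
width: 0.056
```

Still carrying the full weight; go down in small steps until contact.

>>> apply_moves(commands=[{"dx":0,"dy":0,"dz":-1,"spin":0,"hand":1},{"dx":0,"dy":0,"dz":-1,"spin":0,"hand":1},{"dx":0,"dy":0,"dz":-1,"spin":0,"hand":1},{"dx":0,"dy":0,"dz":0,"spin":0,"hand":1},{"dx":0,"dy":0,"dz":0,"spin":0,"hand":1}])

```text
t: 20.62
eef_pos: [0.5801, 0.1419, 0.2078]
ee_rot: [-1.492, 1.569, 0.174]
force: [-0.6, -1.6, 5.6]
width: 0.0557
```

>>> apply_moves(commands=[{"dx":0,"dy":0,"dz":0.5,"spin":0,"hand":0.33},{"dx":0,"dy":0,"dz":0,"spin":0,"hand":0.3},{"dx":0,"dy":0,"dz":0,"spin":0,"hand":0.28},{"dx":0,"dy":0,"dz":0,"spin":0,"hand":0.28},{"dx":0,"dy":0,"dz":0,"spin":0,"hand":0.28}])

```text
t: 21.25
eef_pos: [0.5796, 0.1419, 0.2073]
ee_rot: [2.083, 1.571, -2.535]
force: [0.3, 0.2, -0.2]
width: 0.0627
```

>>> apply_moves(commands=[{"dx":0,"dy":0,"dz":15,"spin":0,"hand":0.28},{"dx":0,"dy":0,"dz":40,"spin":0,"hand":0.28},{"dx":0,"dy":0,"dz":60,"spin":0,"hand":0.28},{"dx":0,"dy":0,"dz":0,"spin":0,"hand":0.28},{"dx":0,"dy":0,"dz":0,"spin":0,"hand":0.28}])

```text
t: 21.88
eef_pos: [0.5793, 0.1418, 0.3235]
ee_rot: [-0.986, 1.569, 0.679]
force: [-0.2, 0.3, -1.0]
width: 0.0628
```

Run:
```python
from h import *
s=status.get_state(); print(s['t'],s['eef_pos'],s['force'],s['width'])
grab('wrist','w13');grab('side','s13'); crop('s13',150,60,200,150,4,'s13c')
```

```text
21.875 [0.57931947 0.14176987 0.32349268] [-0.2100733   0.2828871  -0.95673949] 0.06275794506004917
```

View pics/w13.png

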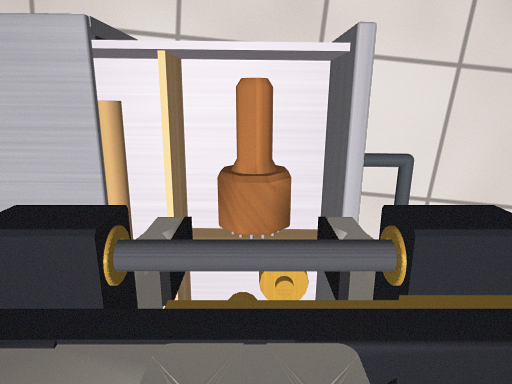

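View pics/s13c.png

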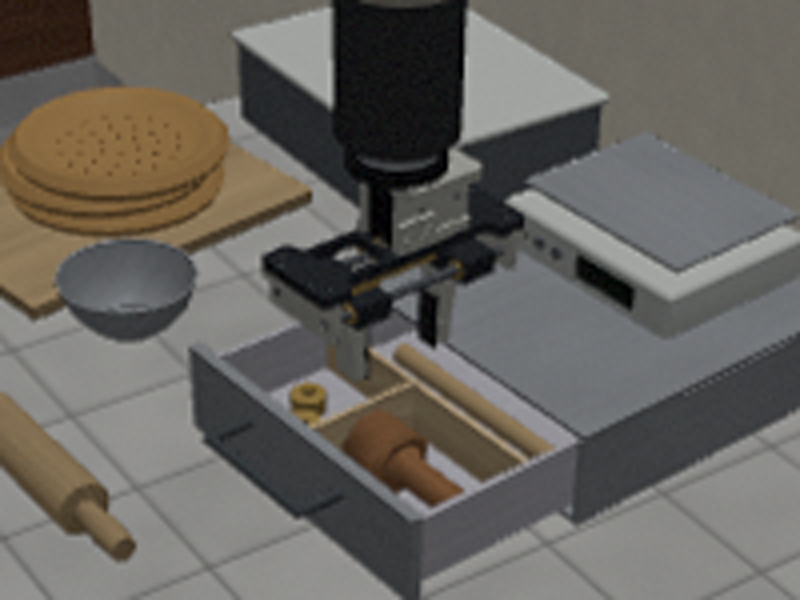

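>>> apply_moves(commands=[{"dx":-38,"dy":8,"dz":0,"spin":0,"hand":0.73},{"dx":-38,"dy":8,"dz":0,"spin":0,"hand":0.73},{"dx":-38,"dy":7,"dz":-20,"spin":0,"hand":0.73},{"dx":0,"dy":0,"dz":-40,"spin":0,"hand":0.73},{"dx":0,"dy":0,"dz":0,"spin":0,"hand":0.73}], grip_force=25)

```text
t: 22.6
eef_pos: [0.4642, 0.1642, 0.2598]
ee_rot: [2.158, 1.564, -2.459]
force: [-0.1, 0.2, 0.6]
width: 0.0245
```

Run:
```python
from h import *
s=status.get_state(); print(s['t'],s['eef_pos'],s['force'],s['width'])
grab('wrist','w14'); s=status.get_state()
im=cv2.imread('pics/w14.png',0)
for r in (150,180,200):
    row=im[r].astype(int); c=[i for i in range(200,310) if row[i]<130]; print(r,c and (c[0],c[-1]), c and onz('wrist',((c[0]+c[-1])/2,r),.06,s)[:2].round(4))
```

```text
22.6 [0.46423104 0.16415779 0.25983889] [-0.06227508  0.18237366  0.56382119] 0.024497285023335525
150 (241, 258) [0.471  0.1254]
180 (241, 258) [0.4694 0.1422]
200 (241, 257) [0.4686 0.1538]
```

View pics/w14.png

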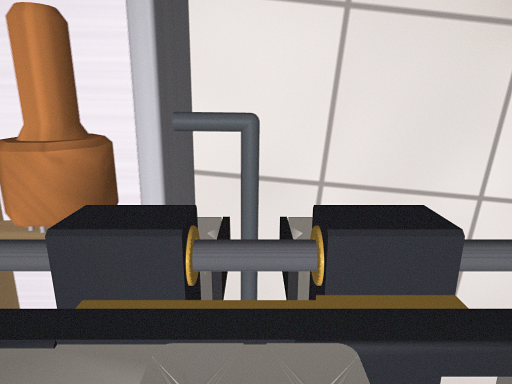

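>>> apply_moves(commands=[{"dx":3,"dy":0,"dz":-20,"spin":0,"hand":0.73},{"dx":0,"dy":0,"dz":-21,"spin":0,"hand":0.73},{"dx":0,"dy":0,"dz":0,"spin":0,"hand":0.85},{"dx":0,"dy":0,"dz":0,"spin":0,"hand":1},{"dx":0,"dy":0,"dz":0,"spin":0,"hand":1}])

```text
t: 23.28
eef_pos: [0.4687, 0.1647, 0.2221]
ee_rot: [-1.325, 1.57, 0.34]
force: [-0.3, -2.1, -2.2]
width: 0.009
```

>>> apply_moves(commands=[{"dx":4,"dy":0.4,"dz":0,"spin":0,"hand":1},{"dx":8,"dy":0.8,"dz":0,"spin":0,"hand":1},{"dx":11,"dy":1,"dz":0,"spin":0,"hand":1},{"dx":13,"dy":1.2,"dz":0,"spin":0,"hand":1},{"dx":13,"dy":1.2,"dz":0,"spin":0,"hand":1}])

```text
t: 23.9
eef_pos: [0.5186, 0.1691, 0.222]
ee_rot: [-2.765, 1.57, -1.099]
force: [-2.2, -4.5, 6.3]
width: 0.0092
```

>>> apply_moves(commands=[{"dx":13,"dy":1.2,"dz":0,"spin":0,"hand":1},{"dx":13,"dy":1.2,"dz":0,"spin":0,"hand":1},{"dx":13,"dy":1.2,"dz":0,"spin":0,"hand":1},{"dx":13,"dy":1.2,"dz":0,"spin":0,"hand":1},{"dx":13,"dy":1.2,"dz":0,"spin":0,"hand":1}])

```text
t: 24.52
eef_pos: [0.5837, 0.1747, 0.222]
ee_rot: [-3.101, 1.57, -1.435]
force: [-1.8, -6.6, 6.4]
width: 0.0091
```

>>> apply_moves(commands=[{"dx":12,"dy":1.1,"dz":0,"spin":0,"hand":1},{"dx":10,"dy":1,"dz":0,"spin":0,"hand":1},{"dx":8,"dy":0.8,"dz":0,"spin":0,"hand":1},{"dx":6,"dy":0.6,"dz":0,"spin":0,"hand":1},{"dx":4,"dy":0.4,"dz":0,"spin":0,"hand":1}])

```text
t: 25.15
eef_pos: [0.6221, 0.1781, 0.222]
ee_rot: [2.187, 1.567, -2.431]
force: [-4.1, -7.8, 6.7]
width: 0.0091
```

>>> apply_moves(commands=[{"dx":3,"dy":0.3,"dz":0,"spin":0,"hand":1},{"dx":3,"dy":0.3,"dz":0,"spin":0,"hand":1},{"dx":2,"dy":0.2,"dz":0,"spin":0,"hand":1},{"dx":0,"dy":0,"dz":0,"spin":0,"hand":1},{"dx":0,"dy":0,"dz":0,"spin":0,"hand":1}])

```text
t: 25.78
eef_pos: [0.6271, 0.1786, 0.2218]
ee_rot: [1.886, 1.56, -2.732]
force: [-24.6, -3.9, 23.6]
width: 0.0087
```

>>> apply_moves(commands=[{"dx":2,"dy":0.2,"dz":0,"spin":0,"hand":1},{"dx":1,"dy":0.1,"dz":0,"spin":0,"hand":1},{"dx":1,"dy":0.1,"dz":0,"spin":0,"hand":1},{"dx":0,"dy":0,"dz":0,"spin":0,"hand":1},{"dx":0,"dy":0,"dz":0,"spin":0,"hand":1}])

```text
t: 26.4
eef_pos: [0.6283, 0.1787, 0.2216]
ee_rot: [1.821, 1.554, -2.797]
force: [-39.0, -1.3, 33.4]
width: 0.009
```

>>> apply_moves(commands=[{"dx":-2,"dy":-0.2,"dz":0,"spin":0,"hand":1},{"dx":-2,"dy":-0.2,"dz":0,"spin":0,"hand":1},{"dx":0,"dy":0,"dz":0,"spin":0,"hand":1},{"dx":0,"dy":0,"dz":0,"spin":0,"hand":1},{"dx":0,"dy":0,"dz":0,"spin":0,"hand":1}])

```text
t: 27.02
eef_pos: [0.6271, 0.1786, 0.2217]
ee_rot: [1.885, 1.56, -2.734]
force: [-23.1, -4.0, 22.0]
width: 0.0093
```

Run:
```python
from h import *
s=status.get_state(); print(s['t'],s['eef_pos'],s['force'],s['width'])
grab('scene','sc15');grab('side','s15'); grab('wrist','w15'); crop('s15',200,60,180,130,4.4,'s15c');crop('sc15',240,130,180,130,4.4,'sc15c')
```

```text
27.025 [0.62712693 0.17857291 0.22168299] [-23.13031682  -4.00224586  21.9867487 ] 0.00927877962296681
```

View pics/s15c.png

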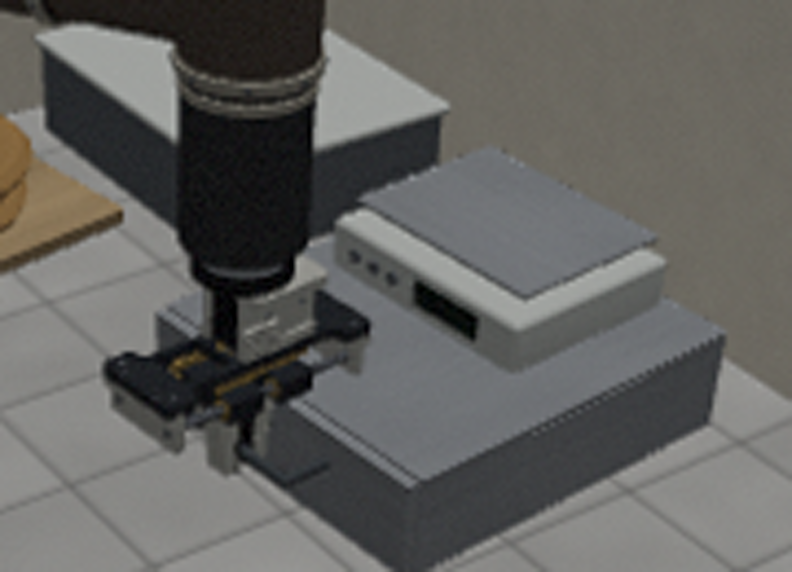

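View pics/sc15c.png

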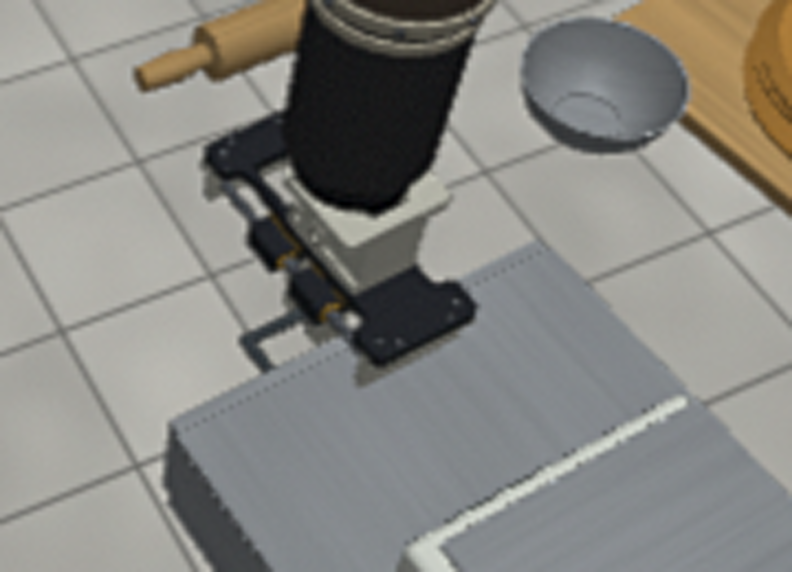

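View pics/w15.png

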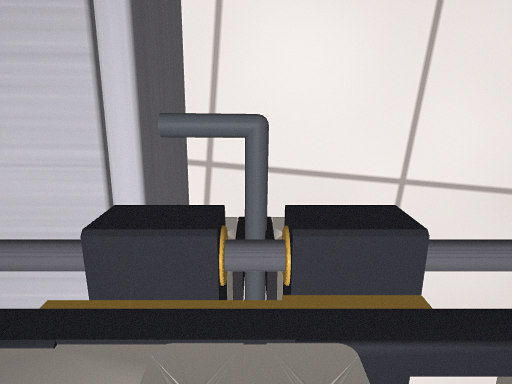

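>>> apply_moves(commands=[{"dx":-1.5,"dy":-0.1,"dz":0,"spin":0,"hand":1},{"dx":-1.5,"dy":-0.1,"dz":0,"spin":0,"hand":1},{"dx":0,"dy":0,"dz":0,"spin":0,"hand":1},{"dx":0,"dy":0,"dz":0,"spin":0,"hand":1},{"dx":0,"dy":0,"dz":0,"spin":0,"hand":1}])

```text
t: 27.8
eef_pos: [0.6262, 0.1784, 0.2217]
ee_rot: [2.05, 1.565, -2.568]
force: [-12.4, -6.4, 14.4]
width: 0.0087
```

>>> apply_moves(commands=[{"dx":-2,"dy":-0.1,"dz":0,"spin":0,"hand":1},{"dx":0,"dy":0,"dz":0,"spin":0,"hand":1},{"dx":0,"dy":0,"dz":0,"spin":0,"hand":0.85},{"dx":0,"dy":0,"dz":0,"spin":0,"hand":0.75},{"dx":0,"dy":0,"dz":0,"spin":0,"hand":0.73}])

```text
t: 28.42
eef_pos: [0.626, 0.1803, 0.2214]
ee_rot: [-1.106, 1.57, 0.56]
force: [-0.1, -0.1, 0.6]
width: 0.023
```

Run:
```python
from h import *
s=status.get_state(); print(s['t'],s['eef_pos'],s['force'],s['width'])
grab('wrist','w16')
```

```text
28.425 [0.62604821 0.1802978  0.22140712] [-0.09098543 -0.14637409  0.59566088] 0.02297236595649076
```

View pics/w16.png

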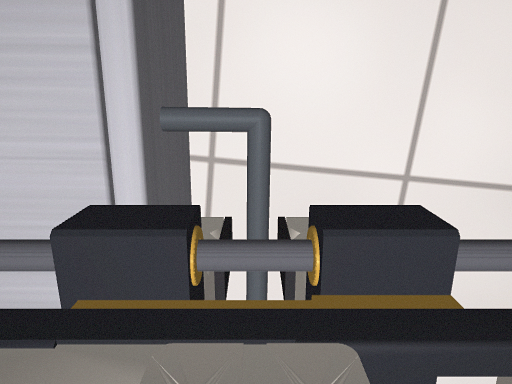

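>>> apply_moves(commands=[{"dx":0,"dy":0,"dz":30,"spin":0,"hand":0.73},{"dx":0,"dy":0,"dz":55,"spin":0,"hand":0.73},{"dx":-20,"dy":0,"dz":50,"spin":0,"hand":0.73},{"dx":-20,"dy":0,"dz":0,"spin":0,"hand":0.73},{"dx":0,"dy":0,"dz":0,"spin":0,"hand":0.73}])

```text
t: 29.1
eef_pos: [0.5847, 0.1801, 0.3575]
ee_rot: [-0.881, 1.569, 0.785]
force: [0.1, 0.1, -0.8]
width: 0.0239
```

>>> apply_moves(commands=[{"dx":0,"dy":0,"dz":0,"spin":0,"hand":0.73},{"dx":0,"dy":0,"dz":0,"spin":0,"hand":0.73},{"dx":0,"dy":0,"dz":0,"spin":0,"hand":0.73},{"dx":0,"dy":0,"dz":0,"spin":0,"hand":0.73},{"dx":0,"dy":0,"dz":0,"spin":0,"hand":0.73}])

```text
t: 29.72
eef_pos: [0.5856, 0.1799, 0.3561]
ee_rot: [2.045, 1.57, -2.573]
force: [0.4, -1.3, -0.1]
width: 0.0237
```

Run:
```python
from h import *
s=status.get_state(); print(s['t'],s['eef_pos'],s['force'],s['width'])
grab('wrist','w17');grab('side','s17'); s=status.get_state()
im=cv2.imread('pics/w17.png',0)
for r in (140,170,195):
    row=im[r].astype(int); c=[i for i in range(200,300) if row[i]<130]; print(r,c and (c[0],c[-1]), c and onz('wrist',((c[0]+c[-1])/2,r),.06,s)[:2].round(4))
crop('s17',200,60,180,130,4.4,'s17c');crop('w17',60,0,200,210,3,'w17c')
```

```text
29.725 [0.58563798 0.17985178 0.3561424 ] [ 0.44569515 -1.32943641 -0.08705984] 0.02371556110870152
140 (202, 213) [0.6271 0.1505]
170 (203, 213) [0.6251 0.1757]
195 (203, 214) [0.6233 0.1976]
```

View pics/w17c.png

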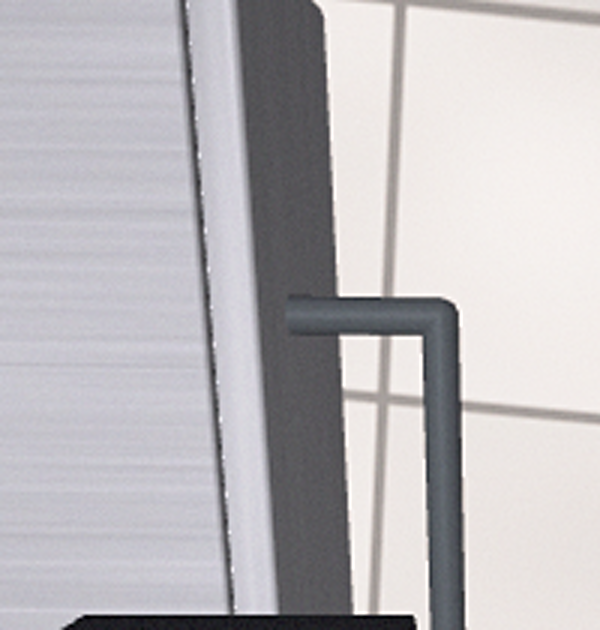

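View pics/s17c.png

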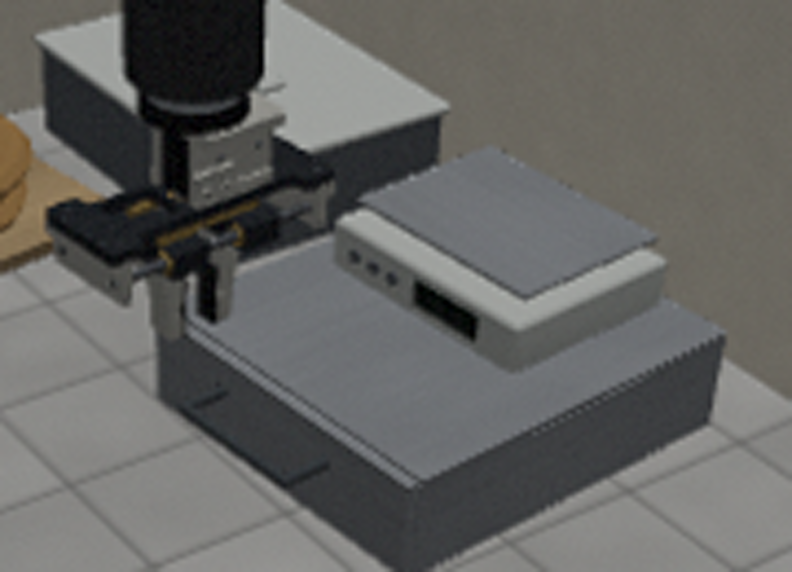

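Run:
```python
from h import *
print(arm.job_done())
```

```text
the job is handed in; nothing more can be done
None
```

I put the big stamp away and handed the job in at about 30 s of the allowed 72 s; no verdict was reported.

I pulled the drawer out to about 170 mm and tipped the stamp over its pin edge onto a flat of its head while holding the handle. I let go, took it again across the head, laid it in the long compartment, and pushed the drawer home by its handle.

**Last checks**
- **Stamp:** the wrist picture taken before closing showed it lying on its side, about central in the compartment. I did not re-measure its position after letting go. It could not be seen once the drawer was shut. I closed the drawer at about 0.1 m/s, so it should not have shifted.
- **Drawer:** after I let go and backed away, the panel sat flush with the unit with no visible gap. The handle stayed at x ≈ 0.625 m, where I had pushed it. The robot was touching nothing, with residual readings of about 1 N.

**What did not go to plan**
- **Drawer home position:** it reached its inner stop about 6 mm sooner than I had estimated, because I had mistaken the edge behind the panel for the front. The wrist force rose to about 39 N sideways and 33 N upward, roughly 51 N combined. That is well under the 120 N wrist limit. The push was through the fingers on the handle, so I don't expect it to count against the 40 N limit on the arm or gripper body, but I couldn't confirm that. I then backed off.
- **Tipping:** the stamp turned about 13° in yaw as it lay down. I corrected this before taking it again.

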